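# Close the clip-lid parts box

### The arm

A 7-joint arm with a two-finger parallel gripper is mounted at the origin on the work surface. World frame = base frame: x ahead of the robot, y to its left, z up, the work surface at z = 0. Lengths are in m, angles in rad, forces in N, time in s.
With the tool pointing down it reaches from about 0.4 to 0.85 m from the base axis. Payload 10.4 kg.
Tool frame: the origin (TCP) lies midway between the tips of the shut fingers; the grasp point (between the pads) lies 19 mm behind it (arm.hold_point_z is the z of the grasp point in the tool frame, in m); z points along the fingers, y is the line along which they close (so a half turn about z gives the same grasp; the last joint's range is limited). The gripper opens to 85 mm and grips with 20 to 120 N. Pads are 22 mm wide; open, the fingers measure 114 mm over their backs; the gripper's body (76 mm by 85 mm) begins 54 mm behind the grasp point. The pads swing forward as they close: fully open they stand 13 mm farther back than shut.
Start: joints at [1.082, 0.332, -0.065, 1.46, 0.022, 1.35, -0.088], TCP at [0.281, -0.558, 0.211] pointing down, gripper open.
Joint ranges: [-2.6, 2.6], [-0.5, 2.12], [-1.47, 1.34], [0.16, 2.42], [-1.27, 4.41], [0.06, 2.06], [-2.6, 2.6]. Speed limits (rad/s): [2.22, 2.22, 2.79, 2.79, 3.14, 3.14, 3.14].

### API

Orientations are given as a unit quaternion [x, y, z, w].
In Python, from cell import arm gives the robot as it stands. The module is installed in compiled form; this text tells all that it offers.
- The arm moves only by the tool step_arm, never from a script. Its argument "rows" is a list of rows, each an object with "translation": the shift along the world's x, y, z in units of 25 mm (1.0 is 25 mm), a list of three; "angular": the turn, a rotation vector about the world's x, y, z in units of 6 degrees (1.0 is 6 degrees), a list of three; "grip": the opening, from 0 (shut) to 1 (fully open). A call has 1 to 5 rows; each row shifts and turns the commanded pose from where the row before left it; what a row does not reach is not made up. A row lasts 1/12 s, in which the tool goes at most 41.7 mm and 7.16 degrees, less where a joint would pass 70% of its speed; a pose out of reach is approached as far as the arm can. A call is refused whole if a number of a shift passes 1 or a number of a turn 1, either way. A call with a gripper value outside its range is refused whole. The fingers move at their own pace and stop on an object; the grip force is fixed at half the most. Time passes only in rows, so rows that do not move let the fingers close. It gives the time, the measured TCP pose, the force, the opening and the grip force at its end, in the units of the state.
- arm.read_state(): the state, without advancing time (a new reading comes with each control period).
- arm.read_camera(name): name is "scene" or "side" or "wrist"; returns a dict with "image" (400x640x3 uint8, blue, green, red), "depth" (400x640 float32, m along the optical axis (not along the pixel's ray), 0 where there is no reading), "fx", "fy", "cx", "cy" (pixels), "extrinsics" (4x4, takes a point from camera to world coordinates); the wrist camera has in their place "T_tool_cam" (4x4, takes a point from camera to tool coordinates, whose origin is the TCP and whose axes are the flange's). Camera axes: x right, y up, looking along -z (the intrinsics and any distortion apply to the point x, -y, -z); pixel columns grow to the right and rows downward; lengths in m; the calibration is good to about 2 mm. A picture is of the moment at which its call begins: read the wrist's pose just before it.
- arm.sign_off(): hands the job in; it is judged then, once.
The state is a dict: "clock": time; "qpos": joint angles; "qd": joint speeds; "joint_efforts": joint torques, N m; "ee_pos": TCP position; "tool_rot": TCP orientation; "wrist_force": force on the tool from outside, world axes, zero at the start; "moment": the same for the moment, N m; "gripper_width": opening from 0.0 (shut) to 1.0 (fully open); "gripper_force": force on a finger pad.
Only numpy, scipy, OpenCV 4.12 (cv2) and the standard library are available. Lean on these libraries where they do the work, as an engineer would, in place of code of your own. Each camera call takes 0.05 s, during which the arm holds its last target. There are 200 camera calls.

### The job

Close up the watch-parts box on the bench: pick up its lid by the bar grip and set it level and fully home in the box mouth, then fold the three clip flaps up against the box and over the lid's rim one at a time until each has snapped down behind the raised bead. The flaps are thin plastic: push slowly, and once a flap has snapped press it home against the lid's edge for a moment with about 10 N, never 20 N, to set the seal; leave the other things on the bench alone.

Things in the scene. Friction and masses are not known exactly. Their poses are not given: they have to be found in the camera images.
- box_mouth (a point): Centre of the mouth (rim top) of the grey open parts box, 52 mm above the bench. The box is fixed to the bench: 84 mm along its own x, 110 mm along its y, walls 6 mm (mouth 72 x 98 mm). Axes are the box's: z up, x away from the robot at yaw 0 (yaw within 0.35 rad). Black clip flaps hang on its front (-x) side and its two ends (+y left, -y right), none on the far side.
- lid_grip (a point): Centre of the bar grip of the loose white lid (about 120 g). The grip is 40 mm long along the lid's own x, 14 mm wide along its y, 30 mm high, and stands on the middle of the lid's top face, 15 mm below this point. This point is 31 mm above the lid's underside; with the lid home it is 21 mm above box_mouth. The lid starts flat, right way up, on the bench.
- lid: The lid; origin at the centre of its underside. Plate 86 (x) x 112 (y) x 6 mm; on its top a round bead 3 mm high and 7 mm wide runs all round, centred 5.5 mm in from the edge. Under the plate a stepped plug: 69 x 95 x 5 mm, then 64 x 90 x 5 mm lowest; 1.5 mm of play each side in the box mouth. Home, the plate lies on the rim. Fits either way round (half a turn).
- clip_front_hinge (a point): Middle of the level hinge pin of the front clip flap (on the box's -x side, nearest the robot), 6 mm outside the wall, 26 mm above the bench, along the wall. Closed, the flap is an upright plate 32 mm wide, 4 mm thick, from 4 mm below to 39 mm above the pin, outer face in line with the pin; at its top a 3 mm lip runs 17 mm inward over the lid. A stiff spring (5 N/mm) lets it stretch upward up to 6 mm.
- clip_front (a joint): Angle of the front clip flap (rad): 0 = upright, closed; grows leaning outward; starts at 0.55 to 0.95, stays where left. It is slippery (friction 0.15); pushing its top outer edge inward closes it. The nib meets the lid's bead near 0.25 and snaps behind it between about 0.1 and 0 at a push of 3 to 10 N; then it stops hard on the lid's edge. Press it there with about 10 N; over 20 N breaks it.
- clip_front_lip (a point): Centre of the round nib (radius 2 mm, 30 mm long) under the lip of the front clip; closed, 15.8 mm inward of and 34 mm above the pin. Snapped home it lies behind the bead, 2 to 3 mm above the lid's top face; on the bead's crest it is about 5 mm above it.
- clip_left_hinge (a point): Middle of the level hinge pin of the left clip flap (on the box's +y end), 6 mm outside the wall, 26 mm above the bench, along the wall. Closed, the flap is an upright plate 32 mm wide, 4 mm thick, from 4 mm below to 39 mm above the pin, outer face in line with the pin; at its top a 3 mm lip runs 17 mm inward over the lid. A stiff spring (5 N/mm) lets it stretch upward up to 6 mm.
- clip_left (a joint): Angle of the left clip flap (rad): 0 = upright, closed; grows leaning outward; starts at 0.55 to 0.95, stays where left. It is slippery (friction 0.15); pushing its top outer edge inward closes it. The nib meets the lid's bead near 0.25 and snaps behind it between about 0.1 and 0 at a push of 3 to 10 N; then it stops hard on the lid's edge. Press it there with about 10 N; over 20 N breaks it.
- clip_left_lip (a point): Centre of the round nib (radius 2 mm, 30 mm long) under the lip of the left clip; closed, 15.8 mm inward of and 34 mm above the pin. Snapped home it lies behind the bead, 2 to 3 mm above the lid's top face; on the bead's crest it is about 5 mm above it.
- clip_right_hinge (a point): Middle of the level hinge pin of the right clip flap (on the box's -y end), 6 mm outside the wall, 26 mm above the bench, along the wall. Closed, the flap is an upright plate 32 mm wide, 4 mm thick, from 4 mm below to 39 mm above the pin, outer face in line with the pin; at its top a 3 mm lip runs 17 mm inward over the lid. A stiff spring (5 N/mm) lets it stretch upward up to 6 mm.
- clip_right (a joint): Angle of the right clip flap (rad): 0 = upright, closed; grows leaning outward; starts at 0.55 to 0.95, stays where left. It is slippery (friction 0.15); pushing its top outer edge inward closes it. The nib meets the lid's bead near 0.25 and snaps behind it between about 0.1 and 0 at a push of 3 to 10 N; then it stops hard on the lid's edge. Press it there with about 10 N; over 20 N breaks it.
- clip_right_lip (a point): Centre of the round nib (radius 2 mm, 30 mm long) under the lip of the right clip; closed, 15.8 mm inward of and 34 mm above the pin. Snapped home it lies behind the bead, 2 to 3 mm above the lid's top face; on the bead's crest it is about 5 mm above it.
- case_ring: bystander: brass watch-case ring, 42 mm across, 9 mm high; origin under its centre
- driver: bystander: screwdriver, 130 mm, lying on the bench
- oil_jar: bystander: small jar, 40 mm across, 50 mm high; origin under its centre
- dish: bystander: white dish, 70 mm across, 25 mm high; origin under its centre
- loupe: bystander: black eye loupe, 34 mm across, 30 mm high; origin under its centre
- brush: bystander: brush, 140 mm, lying on the bench
- anvil: bystander: steel bench block 50 x 50 x 28 mm; origin under its centre
Not all that is in view belongs to the job. There is more than one size of the lid; the one meant has the size given above.

How it is judged:
By the outcome, as a careful person would: the job done as asked, in the order asked, and still so for the second after the job is handed in, with the robot touching nothing.
It also fails if it takes over 72 s, if anything falls off the work surface, if the arm or the gripper's body presses on something with over 40 N, if the wrist force passes 120 N, or if a joint passes its speed limit or range.

## Working session

There is one attempt and no reset: what is moved stays moved. The work goes in short steps, Python scripts to look and compute and a tool call to move; the robot and the scene stay as the last step left them, time stands still between calls to the robot, and variables do not carry over. Pictures are saved under pics/ and viewed, at most 10 in all, crops included, and the job is handed in when it is done.

Besides the shell and the picture viewer there is one more tool, called as name(argument=value, ...), one argument or row to a line, values as JSON. step_arm: Moves the arm, as the interface text tells. Its arguments: {"type":"object","properties":{"rows":{"type":"array","items":{"type":"object","properties":{"translation":{"type":"array","items":{"type":"number"}},"angular":{"type":"array","items":{"type":"number"}},"grip":{"type":"number"}}}}},"required":["rows"]}

```bash
mkdir -p pics; ls; cat > h.py <<'E'
import numpy as np, cv2
from cell import arm
from scipy.spatial.transform import Rotation as R
def cam(n):
    s=arm.read_state(); c=arm.read_camera(n)
    if n=="wrist":
        T=np.eye(4);T[:3,:3]=R.from_quat(s["tool_rot"]).as_matrix();T[:3,3]=s["ee_pos"]
        c["E"]=T@c["T_tool_cam"]
    else: c["E"]=np.array(c["extrinsics"])
    return c
def cloud(c):
    d=c["depth"];v,u=np.mgrid[:400,:640]
    p=np.stack([(u-c["cx"])/c["fx"]*d,-(v-c["cy"])/c["fy"]*d,-d],-1)
    return p@c["E"][:3,:3].T+c["E"][:3,3]
def ray(c,u,v,z):
    r=c["E"][:3,:3]@np.array([(u-c["cx"])/c["fx"],-(v-c["cy"])/c["fy"],-1]);o=c["E"][:3,3]
    return o+r*(z-o[2])/r[2]
def proj(c,p):
    q=np.linalg.inv(c["E"])@np.append(p,1);return c["cx"]+c["fx"]*q[0]/-q[2], c["cy"]-c["fy"]*q[1]/-q[2]
E
python3 - <<'E'
from h import *
s=arm.read_state();print(s, arm.hold_point_z)
for n in ("scene","side","wrist"):
    c=cam(n);cv2.imwrite(f"pics/{n}0.png",c["image"]);print(n,[k for k in c],c["fx"],c["cx"],c["E"].round(3).tolist(),(c["depth"]>0).mean())
E
```

```text
pics
{'clock': 0.0, 'qpos': array([ 1.08241095,  0.33288614, -0.06468315,  1.46095481,  0.0216189 ,
        1.34991631, -0.08853959]), 'qd': array([-0.00011383, -0.00027635, -0.00113717,  0.00102952,  0.00108418,
       -0.00020021, -0.0001289 ]), 'joint_efforts': array([-3.19712308e-04, -6.25452375e+01,  4.87099984e-02, -3.91603303e+01,
        1.60842820e-02,  1.00556941e-02, -5.55322060e-06]), 'ee_pos': array([ 0.28049351, -0.55805655,  0.21000058]), 'tool_rot': array([ 9.73006064e-01,  2.30778378e-01, -2.14411867e-04, -7.02314099e-04]), 'wrist_force': array([-0.25749741,  0.10593742,  0.68492916]), 'moment': array([-0.00784978, -0.01476774,  0.028537  ]), 'gripper_force': 0.0, 'gripper_width': 0.9992899982515152} -0.0187
scene ['image', 'depth', 'fx', 'fy', 'cx', 'cy', 'extrinsics', 'E'] 379.74854614103435 318.6592203642047 [[-0.791, -0.393, 0.469, 0.978], [0.612, -0.506, 0.608, 0.472], [-0.002, 0.768, 0.641, 0.641], [0.0, 0.0, 0.0, 1.0]] 0.9959609375
side ['image', 'depth', 'fx', 'fy', 'cx', 'cy', 'extrinsics', 'E'] 440.3924737723668 317.95066396505865 [[-1.0, 0.022, -0.023, 0.509], [-0.031, -0.506, 0.862, 0.856], [0.007, 0.862, 0.507, 0.647], [0.0, 0.0, 0.0, 1.0]] 0.99611328125
wrist ['image', 'depth', 'fx', 'fy', 'cx', 'cy', 'T_tool_cam', 'E'] 335.20323758225925 321.25371477311324 [[0.449, 0.847, 0.284, 0.352], [-0.894, 0.426, 0.141, -0.52], [-0.001, -0.317, 0.948, 0.374], [0.0, 0.0, 0.0, 1.0]] 0.99616796875
```

View pics/scene0.png

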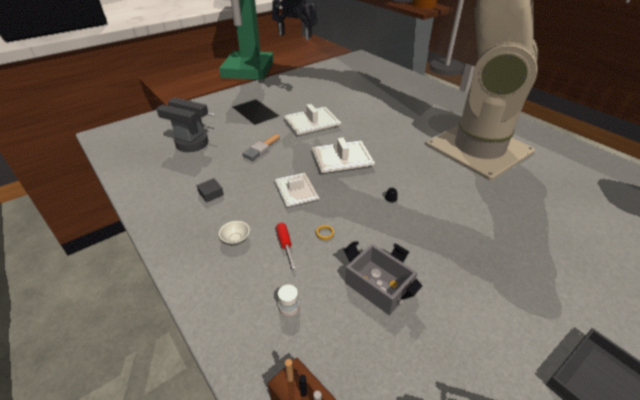

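View pics/side0.png

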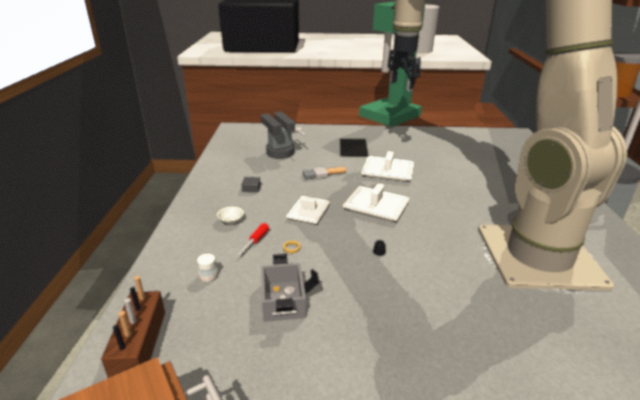

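Scene: three white lids at about (312,120), (343,155), (297,188), the box at (380,278). Side: lids at (388,168), (377,203), (308,210), the box at (284,290) with its flaps at (280,258), (285,305), (313,280).

```bash
python3 - <<'E'
from h import *
for n,seeds in (("scene",[(325,124),(343,162),(297,196)]),("side",[(380,172),(375,208),(300,213)])):
    c=cam(n);P=cloud(c);hsv=cv2.cvtColor(c["image"],cv2.COLOR_BGR2HSV)
    m=((P[...,2]>0.007)&(P[...,2]<0.06)&(P[...,0]>0.2)&(P[...,0]<1)&(abs(P[...,1])<.6)).astype(np.uint8)
    k,lab,st,cen=cv2.connectedComponentsWithStats(m)
    for i in range(1,k):
        if st[i,4]<80: continue
        q=P[lab==i]; top=q
        r=cv2.minAreaRect((q[:,:2]*1000).astype(np.float32))
        hi=q[q[:,2]>0.036]
        g=cv2.minAreaRect((hi[:,:2]*1000).astype(np.float32)) if len(hi)>4 else None
        print(n,cen[i].round(),st[i,4],np.round(r[0]),np.round(r[1]),round(r[2],1),"z99",np.percentile(q[:,2],[50,98]).round(4),"hi",g and (np.round(g[0]),np.round(g[1]),round(g[2],1)))
E
```

```text
scene [311. 120.] 923 [ 318. -422.] [122. 153.] 77.6 z99 [0.0241 0.0543] hi (array([ 318., -422.]), array([57., 20.]), 77.7)
scene [191. 139.] 611 [ 685. -543.] [69. 99.] 71.5 z99 [0.031  0.0586] hi (array([ 684., -539.]), array([45., 86.]), 77.1)
scene [260. 147.] 371 [ 520. -399.] [143.  46.] 19.7 z99 [0.0184 0.0229] hi None
scene [342. 156.] 1349 [ 373. -201.] [120. 156.] 65.4 z99 [0.0237 0.0525] hi (array([ 375., -203.]), array([53., 19.]), 69.4)
scene [296. 189.] 966 [ 560. -167.] [112.  87.] 72.3 z99 [0.0179 0.0473] hi (array([ 560., -168.]), array([17., 39.]), 73.2)
scene [209. 189.] 393 [ 740. -299.] [51. 53.] 0.2 z99 [0.028 0.031] hi None
scene [391. 194.] 142 [385.   2.] [26. 29.] 9.0 z99 [0.0227 0.0327] hi None
scene [234. 231.] 499 [ 764. -119.] [69. 67.] 85.4 z99 [0.0183 0.027 ] hi None
scene [284. 239.] 334 [689. -21.] [131.  24.] 69.9 z99 [0.0223 0.0273] hi None
scene [325. 231.] 92 [594.  -6.] [40. 40.] 46.4 z99 [0.0093 0.012 ] hi None
scene [380. 275.] 2934 [597. 175.] [137. 135.] 58.4 z99 [0.0363 0.0541] hi (array([597., 175.]), array([137., 135.]), 58.2)
scene [288
[... 851 characters left out ...]
744 [ 563. -168.] [119.  87.] 72.8 z99 [0.0177 0.0467] hi (array([ 563., -167.]), array([18., 40.]), 75.0)
side [230. 214.] 324 [ 767. -119.] [65. 72.] 10.4 z99 [0.0192 0.0269] hi None
side [256. 235.] 269 [691. -19.] [130.  22.] 66.7 z99 [0.0198 0.0274] hi None
side [379. 246.] 149 [385.   5.] [29. 25.] 39.8 z99 [0.0228 0.0318] hi None
side [206. 267.] 430 [772. 109.] [38. 39.] 88.6 z99 [0.038  0.0522] hi (array([772., 108.]), array([36., 35.]), 22.2)
side [284. 288.] 2098 [600. 177.] [137. 136.] 56.0 z99 [0.0348 0.0554] hi (array([600., 176.]), array([135., 135.]), 56.0)
side [138. 343.] 1408 [850. 302.] [ 60. 164.] 4.9 z99 [0.0431 0.0599] hi (array([850., 301.]), array([ 60., 163.]), 4.9)
```

```bash
python3 - <<'E'
from h import *
for n in ("scene","side"):
    c=cam(n);P=cloud(c);g=c["image"].max(-1)
    roi=(abs(P[...,0]-.6)<.11)&(abs(P[...,1]-.175)<.11)
    print(np.percentile(g[roi&(P[...,2]>.045)],[5,20,40,60,80]))
    m=roi&(P[...,2]>.047)&(P[...,2]<.057)&(g>55)
    m=cv2.morphologyEx(m.astype(np.uint8),cv2.MORPH_OPEN,np.ones((2,2)))
    q=P[m>0];r=cv2.minAreaRect((q[:,:2]*1000).astype(np.float32));print(n,len(q),r,np.median(q[:,2]))
    c2=c["image"][220:340,220:440]; cv2.imwrite(f"pics/{n}crop.png",cv2.resize(c2,None,fx=3,fy=3))
s=arm.read_state();print(s["clock"])
E
```

```text
[ 21.  29.  70. 101. 118.]
scene 704 ((776.5450439453125, 280.4776306152344), (540.5157470703125, 130.2068634033203), 29.904653549194336) 0.05140859548734411
[ 29.75  58.   100.   128.   144.  ]
side 461 ((554.7396240234375, 458.131591796875), (88.45982360839844, 801.1761474609375), 8.28396224975586) 0.05092678732976219
0.35
```

step_arm(
  rows=[
    {"translation": [0.62,0.87,-0.07],"angular": [0,0,-0.41],"grip": 1},
    {"translation": [0.62,0.87,-0.07],"angular": [0,0,-0.41],"grip": 1},
    {"translation": [0.62,0.87,-0.07],"angular": [0,0,-0.41],"grip": 1},
    {"translation": [0.62,0.87,-0.07],"angular": [0,0,-0.41],"grip": 1},
    {"translation": [0.62,0.87,-0.07],"angular": [0,0,-0.41],"grip": 1},
  ],
)

```text
clock: 0.77
ee_pos: [0.3588, -0.4486, 0.2021]
tool_rot: [0.992, 0.124, 0.0, 0.0]
wrist_force: [0.8, -0.4, -0.0]
gripper_width: 1.002
gripper_force: 0.0
```

step_arm(
  rows=[
    {"translation": [0.62,0.87,-0.07],"angular": [0,0,-0.41],"grip": 1},
    {"translation": [0.62,0.87,-0.07],"angular": [0,0,-0.41],"grip": 1},
    {"translation": [0.62,0.87,-0.07],"angular": [0,0,-0.41],"grip": 1},
    {"translation": [0.62,0.87,-0.07],"angular": [0,0,-0.41],"grip": 1},
    {"translation": [0.62,0.87,-0.07],"angular": [0,0,-0.41],"grip": 1},
  ],
)

```text
clock: 1.18
ee_pos: [0.4364, -0.3398, 0.1934]
tool_rot: [1.0, 0.017, 0.0, 0.0]
wrist_force: [0.3, 0.1, -0.1]
gripper_width: 0.999
gripper_force: 0.0
```

step_arm(
  rows=[
    {"translation": [0.62,0.87,-0.07],"angular": [0,0,-0.41],"grip": 1},
    {"translation": [0.62,0.87,-0.07],"angular": [0,0,-0.41],"grip": 1},
    {"translation": [0.62,0.87,-0.07],"angular": [0,0,-0.41],"grip": 1},
    {"translation": [0.62,0.87,-0.07],"angular": [0,0,-0.41],"grip": 1},
    {"translation": [0.62,0.87,-0.07],"angular": [0,0,-0.41],"grip": 1},
  ],
)

```text
clock: 1.6
ee_pos: [0.5139, -0.2311, 0.1846]
tool_rot: [0.996, -0.09, 0.0, 0.0]
wrist_force: [-0.1, -0.4, 0.2]
gripper_width: 1.004
gripper_force: 0.0
```

step_arm(
  rows=[
    {"translation": [0.62,0.87,-0.07],"angular": [0,0,-0.41],"grip": 1},
    {"translation": [0.62,0.87,-0.07],"angular": [0,0,-0.41],"grip": 1},
    {"translation": [0.62,0.87,-0.07],"angular": [0,0,-0.41],"grip": 1},
    {"translation": [0,0,0],"angular": [0,0,0],"grip": 1},
  ],
)

```text
clock: 1.93
ee_pos: [0.5622, -0.1607, 0.179]
tool_rot: [0.989, -0.151, 0.0, -0.001]
wrist_force: [-0.3, 0.7, 0.2]
gripper_width: 1.004
gripper_force: 0.0
```

```bash
cat >> h.py <<'E'
def pose():
    s=arm.read_state();M=R.from_quat(s["tool_rot"]).as_matrix()
    print("t",round(s["clock"],2),"p",np.round(s["ee_pos"],4),"yawx",np.degrees(np.arctan2(M[1,0],M[0,0])).round(2),"tilt",np.round(M[:2,2],4),"f",np.round(s["wrist_force"],1),"m",np.round(s["moment"],2),"w",round(s["gripper_width"],3),round(s["gripper_force"],1))
    return s
E
python3 - <<'E'
from h import *
pose();c=cam("wrist");cv2.imwrite("pics/w1.png",c["image"]);P=cloud(c)
m=(abs(P[...,0]-.561)<.1)&(abs(P[...,1]+.167)<.1)
for lo,hi in ((.013,.023),(.04,.05)):
    q=P[m&(P[...,2]>lo)&(P[...,2]<hi)&(c["image"].min(-1)>110)];r=cv2.minAreaRect((q[:,:2]*1000).astype(np.float32));print(len(q),r,np.median(q[:,2]))
E
```

```text
t 1.93 p [ 0.5622 -0.1607  0.179 ] yawx -17.33 tilt [0.0008 0.0028] f [-0.3  0.7  0.2] m [ 0.03  0.03 -0.  ] w 1.004 0.0
8665 ((536.850341796875, -160.49209594726562), (112.24661254882812, 132.3072509765625), 72.65289306640625) 0.016870534213961397
626 ((558.9302978515625, -167.55270385742188), (13.083786010742188, 39.85688400268555), 72.86817169189453) 0.04639624006580467
```

View pics/w1.png

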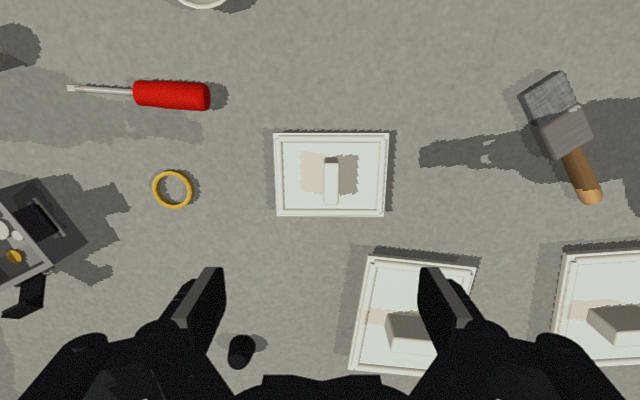

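The wrist view shows the target lid at (332,174), its grip at (331,180), between and ahead of the fingers; the larger lids lie to the lower right.

step_arm(
  rows=[
    {"translation": [-0.09,-0.27,-0.5],"angular": [0,0,0.02],"grip": 1},
    {"translation": [0,0,-0.5],"angular": [0,0,0],"grip": 1},
    {"translation": [0,0,-0.5],"angular": [0,0,0],"grip": 1},
    {"translation": [0,0,0],"angular": [0,0,0],"grip": 1},
  ],
)

```text
clock: 2.32
ee_pos: [0.555, -0.1745, 0.138]
tool_rot: [0.988, -0.153, -0.003, -0.0]
wrist_force: [-0.6, 0.6, -0.4]
gripper_width: 1.002
gripper_force: 0.0
```

```bash
cat >> h.py <<'E'
def tool(s,p):
    M=R.from_quat(s["tool_rot"]).as_matrix();return M.T@(np.asarray(p)-s["ee_pos"])
E
python3 - <<'E'
from h import *
s=pose();c=cam("wrist");P=cloud(c)
a=np.radians(-17.2);ux=np.array([np.cos(a),np.sin(a)]);uy=np.array([-ux[1],ux[0]])
L=np.stack([(P[...,:2]-[.56,-.1675])@ux,(P[...,:2]-[.56,-.1675])@uy],-1)*1000
m=(abs(L[...,0])<60)&(abs(L[...,1])<75)
for lo,hi in ((.0125,.023),(.04,.05)):
    mm=m&(P[...,2]>lo)&(P[...,2]<hi)&(c["image"].min(-1)>90)
    l=L[mm].astype(np.float32);print(len(l),np.percentile(l,[.3,50,99.7],axis=0).round(1).tolist(),cv2.minAreaRect(l),np.median(P[mm][:,2]))
E
```

```text
t 2.32 p [ 0.555  -0.1745  0.138 ] yawx -17.58 tilt [-0.0051  0.0011] f [-0.6  0.6 -0.4] m [0.05 0.04 0.01] w 1.002 0.0
11084 [[-43.3, -55.7], [4.3, -1.1], [42.4, 55.4]] ((-0.5703392028808594, -0.11514663696289062), (112.2118148803711, 86.16259765625), 89.57408905029297) 0.016805702518984916
853 [[-20.1, -7.0], [0.6, -0.3], [19.1, 6.9]] ((-0.521697998046875, 0.003197193145751953), (13.833523750305176, 39.494232177734375), 89.59523010253906) 0.046344611346688824
```

step_arm(
  rows=[
    {"translation": [0,0,-0.7],"angular": [0,0,0],"grip": 1},
    {"translation": [0,0,-0.7],"angular": [0,0,0],"grip": 1},
    {"translation": [0,0,-0.7],"angular": [0,0,0],"grip": 1},
    {"translation": [0,0,-0.7],"angular": [0,0,0],"grip": 1},
  ],
)

```text
clock: 2.7
ee_pos: [0.5576, -0.174, 0.0715]
tool_rot: [0.988, -0.152, 0.0, 0.0]
wrist_force: [0.0, 0.1, 0.2]
gripper_width: 0.997
gripper_force: 0.0
```

step_arm(
  rows=[
    {"translation": [0,0,0],"angular": [0,0,0],"grip": 1},
    {"translation": [0,0,0],"angular": [0,0,0],"grip": 1},
  ],
)

```text
clock: 2.87
ee_pos: [0.557, -0.1738, 0.0717]
tool_rot: [0.988, -0.152, -0.001, -0.0]
wrist_force: [0.4, 0.1, 0.9]
gripper_width: 0.996
gripper_force: 0.0
```

step_arm(
  rows=[
    {"translation": [0,0,0],"angular": [0,0,0],"grip": 1},
    {"translation": [0,0,0],"angular": [0,0,0],"grip": 1},
  ],
)

```text
clock: 3.03
ee_pos: [0.5583, -0.174, 0.0733]
tool_rot: [0.988, -0.152, 0.001, 0.0]
wrist_force: [-0.5, 1.2, -0.6]
gripper_width: 1.003
gripper_force: 0.0
```

```bash
python3 -c "
from h import *
pose()"
```

```text
t 3.03 p [ 0.5583 -0.174   0.0733] yawx -17.48 tilt [ 0.002  -0.0007] f [-0.5  1.2 -0.6] m [0.05 0.02 0.02] w 1.003 0.0
```

step_arm(
  rows=[
    {"translation": [0.08,0.24,0],"angular": [0,0,0],"grip": 1},
    {"translation": [0,0,-0.6],"angular": [0,0,0],"grip": 1},
    {"translation": [0,0,-0.6],"angular": [0,0,0],"grip": 1},
    {"translation": [0,0,-0.5],"angular": [0,0,0],"grip": 1},
    {"translation": [0,0,-0.2],"angular": [0,0,0],"grip": 1},
  ],
)

```text
clock: 3.45
ee_pos: [0.5588, -0.1672, 0.0229]
tool_rot: [0.988, -0.152, -0.001, -0.0]
wrist_force: [-0.3, -0.6, -0.1]
gripper_width: 0.996
gripper_force: 0.0
```

step_arm(
  rows=[
    {"translation": [0,0,0],"angular": [0,0,0],"grip": 1},
    {"translation": [0,0,0],"angular": [0,0,0],"grip": 1},
    {"translation": [0,0,0],"angular": [0,0,0],"grip": 1},
  ],
)

```text
clock: 3.7
ee_pos: [0.5601, -0.1678, 0.0252]
tool_rot: [0.988, -0.152, 0.001, 0.0]
wrist_force: [-0.4, 0.1, -0.3]
gripper_width: 1.001
gripper_force: 0.0
```

```bash
python3 -c "
from h import *
pose();cv2.imwrite('pics/w2.png',cam('wrist')['image'])"
```

```text
t 3.7 p [ 0.5601 -0.1678  0.0252] yawx -17.47 tilt [ 0.0012 -0.0004] f [-0.4  0.1 -0.3] m [ 0.04 -0.04 -0.02] w 1.001 0.0
```

View pics/w2.png

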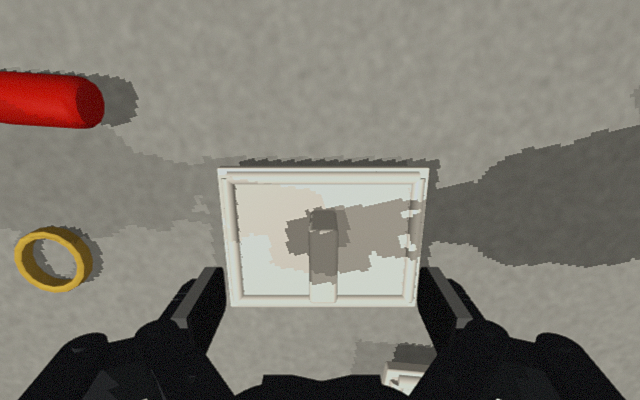

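The lid (centre about (323,236)) sits between the open fingers, the bar grip at (323,255). Now closing.

step_arm(
  rows=[
    {"translation": [0,0,0],"angular": [0,0,0],"grip": 0},
    {"translation": [0,0,0],"angular": [0,0,0],"grip": 0},
    {"translation": [0,0,0],"angular": [0,0,0],"grip": 0},
    {"translation": [0,0,0],"angular": [0,0,0],"grip": 0},
    {"translation": [0,0,0],"angular": [0,0,0],"grip": 0},
  ],
)

```text
clock: 4.17
ee_pos: [0.5595, -0.1677, 0.0244]
tool_rot: [0.988, -0.152, 0.0, 0.0]
wrist_force: [0.3, -0.8, 0.4]
gripper_width: 0.298
gripper_force: 0.0
```

step_arm(
  rows=[
    {"translation": [0,0,0],"angular": [0,0,0],"grip": 0},
    {"translation": [0,0,0],"angular": [0,0,0],"grip": 0},
    {"translation": [0,0,0],"angular": [0,0,0],"grip": 0},
    {"translation": [0,0,0],"angular": [0,0,0],"grip": 0},
    {"translation": [0,0,0],"angular": [0,0,0],"grip": 0},
  ],
)

```text
clock: 4.58
ee_pos: [0.5595, -0.1677, 0.0246]
tool_rot: [0.988, -0.152, 0.0, 0.0]
wrist_force: [-1.6, 1.2, 4.3]
gripper_width: 0.111
gripper_force: 59.0
```

```bash
python3 -c "
from h import *
pose()"
```

```text
t 4.58 p [ 0.5595 -0.1677  0.0246] yawx -17.47 tilt [ 0.0001 -0.0002] f [-1.6  1.2  4.3] m [0.09 0.32 0.05] w 0.111 59.0
```

step_arm(
  rows=[
    {"translation": [0,0,0.2],"angular": [0,0,0],"grip": 0},
    {"translation": [0,0,0.6],"angular": [0,0,0],"grip": 0},
    {"translation": [0,0,0.9],"angular": [0,0,0],"grip": 0},
    {"translation": [0,0,0.9],"angular": [0,0,0],"grip": 0},
    {"translation": [0,0,0.9],"angular": [0,0,0],"grip": 0},
  ],
)

```text
clock: 5.0
ee_pos: [0.5591, -0.1675, 0.1126]
tool_rot: [0.988, -0.152, -0.0, -0.0]
wrist_force: [0.5, -0.0, -1.3]
gripper_width: 0.107
gripper_force: 58.7
```

step_arm(
  rows=[
    {"translation": [-0.24,0.87,0.23],"angular": [0,0,0.28],"grip": 0},
    {"translation": [-0.24,0.87,0.23],"angular": [0,0,0.28],"grip": 0},
    {"translation": [-0.24,0.87,0.23],"angular": [0,0,0.28],"grip": 0},
    {"translation": [-0.24,0.87,0.23],"angular": [0,0,0.28],"grip": 0},
    {"translation": [-0.24,0.87,0.23],"angular": [0,0,0.28],"grip": 0},
  ],
)

```text
clock: 5.42
ee_pos: [0.5288, -0.0575, 0.1408]
tool_rot: [0.997, -0.078, -0.0, 0.0]
wrist_force: [-0.1, -0.1, -0.8]
gripper_width: 0.108
gripper_force: 58.8
```

step_arm(
  rows=[
    {"translation": [-0.24,0.87,0.23],"angular": [0,0,0.28],"grip": 0},
    {"translation": [-0.24,0.87,0.23],"angular": [0,0,0.28],"grip": 0},
    {"translation": [-0.24,0.87,0.23],"angular": [0,0,0.28],"grip": 0},
    {"translation": [-0.24,0.87,0.23],"angular": [0,0,0.28],"grip": 0},
    {"translation": [-0.24,0.87,0.23],"angular": [0,0,0.28],"grip": 0},
  ],
)

```text
clock: 5.83
ee_pos: [0.4988, 0.0519, 0.17]
tool_rot: [1.0, -0.004, 0.0, 0.0]
wrist_force: [0.3, 0.5, -1.5]
gripper_width: 0.107
gripper_force: 58.8
```

step_arm(
  rows=[
    {"translation": [-0.24,0.87,0.23],"angular": [0,0,0.28],"grip": 0},
    {"translation": [-0.24,0.87,0.23],"angular": [0,0,0.28],"grip": 0},
    {"translation": [-0.24,0.87,0.23],"angular": [0,0,0.28],"grip": 0},
    {"translation": [-0.24,0.87,0.23],"angular": [0,0,0.28],"grip": 0},
    {"translation": [-0.24,0.87,0.23],"angular": [0,0,0.28],"grip": 0},
  ],
)

```text
clock: 6.25
ee_pos: [0.4688, 0.1607, 0.1987]
tool_rot: [0.998, 0.069, 0.0, 0.0]
wrist_force: [0.4, -0.5, -1.1]
gripper_width: 0.109
gripper_force: 58.8
```

step_arm(
  rows=[
    {"translation": [0,0,0],"angular": [0,0,0],"grip": 0},
    {"translation": [0,0,0],"angular": [0,0,0],"grip": 0},
    {"translation": [0,0,0],"angular": [0,0,0],"grip": 0},
  ],
)

```text
clock: 6.5
ee_pos: [0.4695, 0.1586, 0.198]
tool_rot: [0.998, 0.068, -0.0, 0.0]
wrist_force: [0.7, -0.6, -2.2]
gripper_width: 0.109
gripper_force: 58.8
```

```bash
cat > box.py <<'E'
from h import *
def box(c,name,x0=(.598,.176),thr=55):
    P=cloud(c);g=c["image"].max(-1)
    m=(np.hypot(P[...,0]-x0[0],P[...,1]-x0[1])<.085)&(P[...,2]>.048)&(P[...,2]<.056)&(g>thr)
    q=(P[m][:,:2]*1000).astype(np.float32);r=cv2.minAreaRect(q)
    # trimmed: project on axes, percentile edges
    a=np.radians(r[2]);a=(a+np.pi/4)%(np.pi/2)-np.pi/4
    U=np.array([[np.cos(a),np.sin(a)],[-np.sin(a),np.cos(a)]]);l=q@U.T
    e=np.percentile(l,[.5,99.5],axis=0);ce=U.T@e.mean(0)
    print(name,len(q),[np.round(v,1) for v in r],"yaw",np.degrees(a).round(2),"size",(e[1]-e[0]).round(1),"cen",ce.round(1),"z",np.median(P[m][:,2]).round(4))
E
python3 - <<'E'
from box import *
pose();c=cam("wrist");np.save("w3d.npy",c["depth"]);cv2.imwrite("pics/w3.png",c["image"])
for n,k in (("wrist",c),("scene",cam("scene")),("side",cam("side"))): box(k,n)
E
```

```text
t 6.5 p [0.4695 0.1586 0.198 ] yawx 7.74 tilt [-0.0002 -0.0004] f [ 0.7 -0.6 -2.2] m [-0.03  0.02  0.01] w 0.109 58.8
wrist 2193 [array([569.3, 181.6]), array([ 97.9, 132.5]), np.float64(7.6)] yaw 7.62 size [ 96.9 110.6] cen [570.4 171.7] z 0.0524
scene 686 [array([596.2, 174. ]), array([137.2, 132.5]), np.float64(60.4)] yaw -29.62 size [129.2 134.1] cen [596.5 175. ] z 0.0522
side 471 [array([600. , 175.5]), array([136.9, 132.3]), np.float64(56.6)] yaw -33.45 size [131.2 132.6] cen [600.3 175.6] z 0.0522
```

View pics/w3.png

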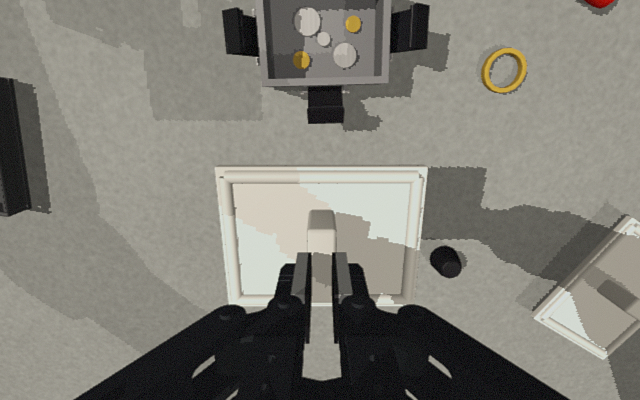

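step_arm(
  rows=[
    {"translation": [-0.7,-0.1,0.2],"angular": [0,0,0],"grip": 0},
    {"translation": [-0.7,-0.1,0.2],"angular": [0,0,0],"grip": 0},
    {"translation": [0,0,0],"angular": [0,0,0],"grip": 0},
    {"translation": [0,0,0],"angular": [0,0,0],"grip": 0},
    {"translation": [0,0,0],"angular": [0,0,0],"grip": 0},
  ],
)

```text
clock: 7.07
ee_pos: [0.435, 0.153, 0.2081]
tool_rot: [0.998, 0.067, 0.0, 0.0]
wrist_force: [0.8, -0.2, -1.9]
gripper_width: 0.111
gripper_force: 58.8
```

```bash
python3 - <<'E'
from h import *
s=pose();c=cam("wrist");P=cloud(c);cv2.imwrite("pics/w4.png",c["image"])
np.savez("w4.npz",P=P,im=c["image"])
M=R.from_quat(s["tool_rot"]).as_matrix()
g=c["image"].max(-1)
# lid in tool frame
T=(P-s["ee_pos"])@M
m=(abs(T[...,0])<.06)&(abs(T[...,1])<.075)&(abs(T[...,2]-.008)<.012)&(g>110)
l=(T[m]*1000).astype(np.float32);print("lid",len(l),cv2.minAreaRect(l[:,:2]),np.percentile(l[:,2],[5,50,95]).round(1))
A=np.c_[l[:,:2],np.ones(len(l))];k=abs(l[:,2]-np.median(l[:,2]))<1.5;print("plane",np.linalg.lstsq(A[k],l[k,2],rcond=None)[0].round(4))
# box rim
a=np.radians(7.6);U=np.array([[np.cos(a),np.sin(a)],[-np.sin(a),np.cos(a)]])
B=((P[...,:2]-[.598,.176])@U.T)*1000
rim=(abs(B[...,0])<65)&(abs(B[...,1])<80)&(abs(P[...,2]-.052)<.004)
print(np.percentile(g[rim],[5,20,50,80,95]))
b=B[rim&(g>55)].astype(np.float32)
print("hist x",np.histogram(b[:,0],bins=np.arange(-60,62,4))[0].tolist());print("hist y",np.histogram(b[:,1],bins=np.arange(-76,78,4))[0].tolist())
E
```

```text
t 7.07 p [0.435  0.153  0.2081] yawx 7.66 tilt [ 0.0005 -0.0002] f [ 0.8 -0.2 -1.9] m [ 0.02 -0.02  0.04] w 0.111 58.8Traceback (most recent call last):
  File "<stdin>", line 9, in <module>
cv2.error: OpenCV(4.12.0) /io/opencv/modules/imgproc/src/convhull.cpp:143: error: (-215:Assertion failed) total >= 0 && (depth == CV_32F || depth == CV_32S) in function 'convexHull'
```

```bash
cat > an.py <<'E'
from h import *
s=pose();c=cam("wrist");P=cloud(c);cv2.imwrite("pics/w4.png",c["image"])
np.savez("w4.npz",P=P,im=c["image"])
M=R.from_quat(s["tool_rot"]).as_matrix();g=c["image"].max(-1);f=np.ascontiguousarray
T=(P-s["ee_pos"])@M
m=(abs(T[...,0])<.06)&(abs(T[...,1])<.075)&(abs(T[...,2]-.008)<.012)&(g>110)
l=(T[m]*1000).astype(np.float32);print("lid",len(l),cv2.minAreaRect(f(l[:,:2])),np.percentile(l[:,2],[5,50,95]).round(1))
print("pct",np.percentile(l[:,:2],[.3,99.7],axis=0).round(1))
A=np.c_[l[:,:2],np.ones(len(l))];k=abs(l[:,2]-np.median(l[:,2]))<1.5;print("plane",np.linalg.lstsq(A[k],l[k,2],rcond=None)[0].round(4))
a=np.radians(7.6);U=np.array([[np.cos(a),np.sin(a)],[-np.sin(a),np.cos(a)]])
B=((P[...,:2]-[.598,.176])@U.T)*1000
rim=(abs(B[...,0])<65)&(abs(B[...,1])<80)&(abs(P[...,2]-.052)<.004)
print(np.percentile(g[rim],[5,20,50,80,95]))
b=B[rim&(g>55)].astype(np.float32)
print("hist x",np.histogram(b[:,0],bins=np.arange(-60,62,4))[0].tolist());print("hist y",np.histogram(b[:,1],bins=np.arange(-76,78,4))[0].tolist())
for nm,sel,i in (("front",(b[:,0]<-30)&(abs(b[:,1])<48),0),("back",(b[:,0]>30)&(abs(b[:,1])<48),0),("L",(b[:,1]>40)&(abs(b[:,0])<30),1),("R",(b[:,1]<-40)&(abs(b[:,0])<30),1)):
    q=b[sel]
    if len(q)<20: print(nm,len(q));continue
    mid=np.median(q[:,i]);q=q[abs(q[:,i]-mid)<4]
    fit=np.polyfit(q[:,1-i],q[:,i],1);print(nm,len(q),"off",np.mean(q[:,i]).round(2),"at0",fit[1].round(2),"slope deg",np.degrees(fit[0]).round(2),"rng",np.percentile(q[:,i],[2,98]).round(1),"span",np.ptp(q[:,1-i]).round(1))
E
python3 an.py
```

```text
t 7.12 p [0.435  0.1532 0.2079] yawx 7.67 tilt [-0.     -0.0001] f [ 0.  -0.1 -0.9] m [-0.    0.06 -0.06] w 0.112 58.8
lid 22477 ((0.21100997924804688, -1.7434005737304688), (112.1724624633789, 87.17192077636719), 89.83281707763672) [4.9 7.8 9.1]
pct [[-41.3 -57.1]
 [ 43.5  53.8]]
plane [5.0000e-04 3.0000e-03 7.9614e+00]
[ 64.   132.   141.   147.   150.85]
hist x [0, 0, 0, 99, 647, 366, 76, 81, 86, 88, 83, 87, 5, 0, 0, 0, 0, 0, 0, 0, 0, 0, 0, 0, 0, 0, 0, 0, 0, 0]
hist y [0, 0, 0, 0, 9, 189, 148, 37, 43, 41, 33, 39, 41, 33, 42, 44, 36, 40, 40, 32, 40, 35, 44, 44, 35, 39, 38, 34, 39, 41, 59, 224, 96, 0, 0, 0, 0, 2]
front 915 off -41.19 at0 -41.19 slope deg -1.34 rng [-44.8 -37.7] span 95.3
back 0
L 189 off 50.78 at0 51.35 slope deg 1.59 rng [47.9 53.8] span 18.1
R 195 off -52.66 at0 -51.7 slope deg 2.68 rng [-56.1 -49.8] span 18.6
```

```bash
cat > fit.py <<'E'
from h import *
def boxfit(P,g,thr,c0=(.598,.176),yaw=9.0,verb=True):
    a=np.radians(yaw);c0=np.array(c0)
    U=np.array([[np.cos(a),np.sin(a)],[-np.sin(a),np.cos(a)]])
    B=((P[...,:2]-c0)@U.T)*1000
    sel=(abs(B[...,0])<60)&(abs(B[...,1])<70)&(abs(P[...,2]-.052)<.0035)&(g>thr)
    b=B[sel];out={}
    for nm,i,sg,e,w in (("front",0,-1,39,46),("back",0,1,39,46),("L",1,1,52,33),("R",1,-1,52,33)):
        o=b[:,1-i];d=sg*b[:,i]-e
        # leave out the flap's width and corners
        q=b[(abs(d)<7)&(abs(o)<w)]
        if len(q)<25: out[nm]=None;continue
        for _ in range(3):
            f=np.polyfit(q[:,1-i],q[:,i],1);r=q[:,i]-np.polyval(f,q[:,1-i]);q=q[abs(r)<3.6]
        out[nm]=(len(q),round(f[1]-sg*e,2),round(np.degrees(f[0])*(-1 if i==0 else 1),2))
    return out
if __name__=="__main__":
    d=np.load("w4.npz");print("wrist",boxfit(d["P"],d["im"].max(-1),100))
    for n,t in (("scene",65),("side",80)):
        c=cam(n);P=cloud(c);g=c["image"].max(-1)
        print(n,boxfit(P,g,t))
E
python3 fit.py
```

```text
wrist {'front': (833, np.float64(-1.98), np.float64(0.2)), 'back': None, 'L': (210, np.float64(-0.38), np.float64(0.14)), 'R': (207, np.float64(0.2), np.float64(0.93))}
scene {'front': (150, np.float64(-0.45), np.float64(0.39)), 'back': (162, np.float64(-0.55), np.float64(-0.08)), 'L': (115, np.float64(-1.21), np.float64(0.28)), 'R': (98, np.float64(-0.79), np.float64(-0.02))}
side {'front': (95, np.float64(1.53), np.float64(-0.09)), 'back': (89, np.float64(1.25), np.float64(-0.89)), 'L': (63, np.float64(-0.69), np.float64(-0.05)), 'R': (88, np.float64(-0.47), np.float64(-0.0))}
```

step_arm(
  rows=[
    {"translation": [0.8,0.1,0],"angular": [0,0,0.05],"grip": 0},
    {"translation": [0.8,0.1,0],"angular": [0,0,0.05],"grip": 0},
    {"translation": [0.8,0.1,0],"angular": [0,0,0.05],"grip": 0},
    {"translation": [0.8,0.1,0],"angular": [0,0,0.05],"grip": 0},
    {"translation": [0.8,0.1,0],"angular": [0,0,0.02],"grip": 0},
  ],
)

```text
clock: 7.68
ee_pos: [0.5357, 0.166, 0.2075]
tool_rot: [0.997, 0.079, -0.0, 0.0]
wrist_force: [-0.2, -0.3, -0.5]
gripper_width: 0.111
gripper_force: 58.8
```

step_arm(
  rows=[
    {"translation": [0.8,0.1,-0.4],"angular": [0,0,0],"grip": 0},
    {"translation": [0.8,0.1,-0.8],"angular": [0,0,0],"grip": 0},
    {"translation": [0.6,0.1,-0.8],"angular": [0,0,0],"grip": 0},
    {"translation": [0.26,0.04,-0.8],"angular": [0,0,0],"grip": 0},
    {"translation": [0,0,-0.8],"angular": [0,0,0],"grip": 0},
  ],
)

```text
clock: 8.1
ee_pos: [0.5973, 0.1745, 0.116]
tool_rot: [0.997, 0.078, -0.0, -0.0]
wrist_force: [0.5, -0.5, -1.0]
gripper_width: 0.109
gripper_force: 58.8
```

step_arm(
  rows=[
    {"translation": [0,0,-0.4],"angular": [0,0,0],"grip": 0},
    {"translation": [0,0,0],"angular": [0,0,0],"grip": 0},
    {"translation": [0,0,0],"angular": [0,0,0],"grip": 0},
    {"translation": [0,0,0],"angular": [0,0,0],"grip": 0},
  ],
)

```text
clock: 8.43
ee_pos: [0.5966, 0.1749, 0.1095]
tool_rot: [0.997, 0.079, 0.001, -0.0]
wrist_force: [0.3, 0.3, -0.7]
gripper_width: 0.106
gripper_force: 58.9
```

```bash
cat > lid.py <<'E'
from h import *
def lidm(n,c0,yaw=9.1,ztop=None,thr=130):
    c=cam(n);P=cloud(c);g=c["image"].min(-1);a=np.radians(yaw)
    U=np.array([[np.cos(a),np.sin(a)],[-np.sin(a),np.cos(a)]])
    B=((P[...,:2]-c0)@U.T)*1000
    m=(abs(B[...,0])<60)&(abs(B[...,1])<72)&(abs(P[...,2]-ztop)<.006)&(g>thr)
    b=np.ascontiguousarray(B[m].astype(np.float32));r=cv2.minAreaRect(b)
    print(n,len(b),"rect",np.round(r[0],1),np.round(r[1],1),round(r[2],2),"pct",np.percentile(b,[.5,99.5],axis=0).round(1).tolist(),"z",np.median(P[m][:,2]).round(4))
    return c
E
python3 - <<'E'
from lid import *
s=pose();zt=s["ee_pos"][2]-.0246+.016
for n,t in (("scene",90),("side",100)):
    c=lidm(n,np.array([.598,.176]),ztop=zt,thr=t)
    x,y=[int(v) for v in proj(c,[.598,.176,.06])]
    cv2.imwrite(f"pics/{n}h.png",cv2.resize(c["image"][y-70:y+70,x-90:x+90],None,fx=2.2,fy=2.2))
cv2.imwrite("pics/h.png",np.hstack([cv2.imread("pics/sceneh.png"),cv2.imread("pics/sideh.png")]))
E
```

```text
t 8.43 p [0.5966 0.1749 0.1095] yawx 9.05 tilt [0.0018 0.0005] f [ 0.3  0.3 -0.7] m [-0.01 -0.05 -0.02] w 0.106 58.9
scene 1896 rect [-0.8 -0.9] [ 88.1 113.7] 0.21 pct [[-42.3, -55.7], [42.7, 55.4]] z 0.1018
side 1334 rect [2.1 0.5] [ 85.8 114.2] 0.19 pct [[-40.4, -53.0], [44.9, 56.6]] z 0.1021
```

View pics/h.png

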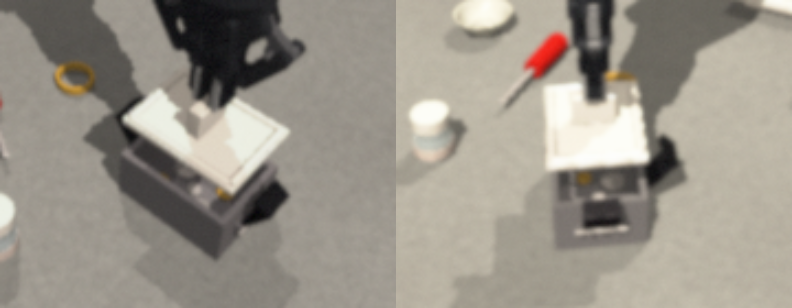

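Both views show the lid level above the box, about 1 mm too far to +y; I shift it and lower.

step_arm(
  rows=[
    {"translation": [-0.01,-0.04,-0.4],"angular": [0,0,0],"grip": 0},
    {"translation": [0,0,-0.4],"angular": [0,0,0],"grip": 0},
    {"translation": [0,0,-0.3],"angular": [0,0,0],"grip": 0},
    {"translation": [0,0,0],"angular": [0,0,0],"grip": 0},
    {"translation": [0,0,0],"angular": [0,0,0],"grip": 0},
  ],
)

```text
clock: 8.95
ee_pos: [0.5952, 0.1734, 0.0796]
tool_rot: [0.997, 0.079, -0.001, 0.0]
wrist_force: [0.8, 0.7, -1.4]
gripper_width: 0.113
gripper_force: 58.8
```

step_arm(
  rows=[
    {"translation": [0,0,-0.08],"angular": [0,0,0],"grip": 0},
    {"translation": [0,0,-0.08],"angular": [0,0,0],"grip": 0},
    {"translation": [0,0,-0.04],"angular": [0,0,0],"grip": 0},
  ],
)

```text
clock: 9.2
ee_pos: [0.5958, 0.1736, 0.0756]
tool_rot: [0.997, 0.079, 0.0, 0.0]
wrist_force: [-0.5, 0.0, -1.6]
gripper_width: 0.108
gripper_force: 58.8
```

```bash
python3 -c "
from h import *
pose()"
```

```text
t 9.2 p [0.5958 0.1736 0.0756] yawx 9.05 tilt [ 0.0003 -0.    ] f [-0.5  0.  -1.6] m [0.02 0.06 0.04] w 0.108 58.8
```

step_arm(
  rows=[
    {"translation": [0,0,-0.04],"angular": [0,0,0],"grip": 0},
    {"translation": [0,0,-0.04],"angular": [0,0,0],"grip": 0},
    {"translation": [0,0,-0.04],"angular": [0,0,0],"grip": 0},
  ],
)

```text
clock: 9.45
ee_pos: [0.5958, 0.1736, 0.0726]
tool_rot: [0.997, 0.079, 0.0, 0.0]
wrist_force: [-0.1, -0.5, -1.3]
gripper_width: 0.113
gripper_force: 58.8
```

step_arm(
  rows=[
    {"translation": [0,0,-0.04],"angular": [0,0,0],"grip": 0},
    {"translation": [0,0,-0.04],"angular": [0,0,0],"grip": 0},
  ],
)

```text
clock: 9.62
ee_pos: [0.5957, 0.1736, 0.0705]
tool_rot: [0.997, 0.079, 0.0, 0.0]
wrist_force: [-0.7, 0.1, -0.6]
gripper_width: 0.115
gripper_force: 58.8
```

```bash
python3 -c "
from h import *
pose()"
```

```text
t 9.62 p [0.5957 0.1736 0.0705] yawx 9.05 tilt [ 0.0001 -0.0001] f [-0.7  0.1 -0.6] m [ 0.01 -0.04 -0.  ] w 0.115 58.8
```

Free entry past the first step. Continue.

step_arm(
  rows=[
    {"translation": [0,0,-0.04],"angular": [0,0,0],"grip": 0},
    {"translation": [0,0,-0.04],"angular": [0,0,0],"grip": 0},
  ],
)

```text
clock: 9.78
ee_pos: [0.5958, 0.1736, 0.0685]
tool_rot: [0.997, 0.079, 0.0, 0.0]
wrist_force: [0.3, -0.5, -0.9]
gripper_width: 0.104
gripper_force: 58.8
```

step_arm(
  rows=[
    {"translation": [0,0,-0.04],"angular": [0,0,0],"grip": 0},
    {"translation": [0,0,-0.02],"angular": [0,0,0],"grip": 0},
  ],
)

```text
clock: 9.95
ee_pos: [0.5957, 0.1736, 0.0669]
tool_rot: [0.997, 0.079, -0.0, 0.0]
wrist_force: [-0.5, -0.4, -1.1]
gripper_width: 0.108
gripper_force: 58.9
```

```bash
python3 -c "
from h import *
pose()"
```

```text
t 9.95 p [0.5957 0.1736 0.0669] yawx 9.05 tilt [-0.0001 -0.0001] f [-0.5 -0.4 -1.1] m [ 0.01  0.03 -0.05] w 0.108 58.9
```

step_arm(
  rows=[
    {"translation": [0,0,-0.02],"angular": [0,0,0],"grip": 0},
    {"translation": [0,0,-0.02],"angular": [0,0,0],"grip": 0},
  ],
)

```text
clock: 10.12
ee_pos: [0.5957, 0.1736, 0.0665]
tool_rot: [0.997, 0.079, 0.0, 0.0]
wrist_force: [-4.1, -1.4, 8.5]
gripper_width: 0.107
gripper_force: 61.1
```

step_arm(
  rows=[
    {"translation": [0,0,-0.01],"angular": [0,0,0],"grip": 0},
    {"translation": [0,0,0],"angular": [0,0,0],"grip": 0},
  ],
)

```text
clock: 10.28
ee_pos: [0.5958, 0.1736, 0.0666]
tool_rot: [0.997, 0.079, 0.0, 0.0]
wrist_force: [-3.6, -1.8, 6.6]
gripper_width: 0.113
gripper_force: 61.3
```

```bash
python3 - <<'E'
from lid import *
pose()
for n,t in (("scene",90),("side",100)): lidm(n,np.array([.598,.176]),ztop=.058,thr=t)
E
```

```text
t 10.28 p [0.5958 0.1736 0.0666] yawx 9.05 tilt [ 0.0003 -0.0002] f [-3.6 -1.8  6.6] m [-0.3   0.77  0.04] w 0.113 61.3
scene 1808 rect [-1.8 -2.4] [113.4  87.8] 89.93 pct [[-43.6, -56.9], [41.5, 54.1]] z 0.059
side 1318 rect [-6.8 -1.1] [101.6 114.5] 1.04 pct [[-41.7, -54.0], [43.6, 54.9]] z 0.059
```

step_arm(
  rows=[
    {"translation": [0,0,0.02],"angular": [0,0,0],"grip": 0.4},
    {"translation": [0,0,0],"angular": [0,0,0],"grip": 0.5},
    {"translation": [0,0,0],"angular": [0,0,0],"grip": 0.5},
    {"translation": [0,0,0],"angular": [0,0,0],"grip": 0.5},
    {"translation": [0,0,0],"angular": [0,0,0],"grip": 0.5},
  ],
)

```text
clock: 10.8
ee_pos: [0.5957, 0.1736, 0.0663]
tool_rot: [0.997, 0.079, 0.0, 0.0]
wrist_force: [-0.1, 0.4, 0.5]
gripper_width: 0.5
gripper_force: 0.0
```

step_arm(
  rows=[
    {"translation": [0,0,0.4],"angular": [0,0,0],"grip": 0.5},
    {"translation": [0,0,0.7],"angular": [0,0,0],"grip": 0.5},
    {"translation": [0,0,0.9],"angular": [0,0,0],"grip": 0.5},
    {"translation": [0,0,1],"angular": [0,0,0],"grip": 0.5},
    {"translation": [0,0,1],"angular": [0,0,0],"grip": 0.4},
  ],
)

```text
clock: 11.22
ee_pos: [0.5955, 0.1736, 0.1681]
tool_rot: [0.997, 0.079, -0.0, -0.0]
wrist_force: [0.4, 0.3, 0.2]
gripper_width: 0.405
gripper_force: 0.0
```

step_arm(
  rows=[
    {"translation": [-1,-0.16,0.2],"angular": [0,0,0],"grip": 0},
    {"translation": [-1,-0.16,0],"angular": [0,0,0],"grip": 0},
    {"translation": [-1,-0.16,0],"angular": [0,0,0],"grip": 0},
    {"translation": [-0.5,-0.08,0],"angular": [0,0,0],"grip": 0},
    {"translation": [0,0,0],"angular": [0,0,0],"grip": 0},
  ],
)

```text
clock: 11.63
ee_pos: [0.5064, 0.1595, 0.1725]
tool_rot: [0.997, 0.079, 0.0, 0.001]
wrist_force: [0.5, 0.7, -0.7]
gripper_width: 0.0
gripper_force: 0.0
```

step_arm(
  rows=[
    {"translation": [0,0,0],"angular": [0,0,0],"grip": 0},
    {"translation": [0,0,0],"angular": [0,0,0],"grip": 0},
    {"translation": [0,0,0],"angular": [0,0,0],"grip": 0},
  ],
)

```text
clock: 11.88
ee_pos: [0.509, 0.1597, 0.1715]
tool_rot: [0.997, 0.079, 0.0, -0.0]
wrist_force: [0.6, 0.4, 0.0]
gripper_width: 0.004
gripper_force: 0.0
```

```bash
python3 - <<'E'
from lid import *
s=pose();c=cam("wrist");P=cloud(c);cv2.imwrite("pics/w5.png",c["image"])
M=R.from_quat(s["tool_rot"]).as_matrix();a=np.radians(9.1)
U=np.array([[np.cos(a),np.sin(a)],[-np.sin(a),np.cos(a)]])
B=((P[...,:2]-[.5958,.1736])@U.T)*1000;Z=P[...,2]*1000;g=c["image"].max(-1)
m=(abs(B[...,0])<55)&(abs(B[...,1])<62)&(g>120)&(Z>50)&(Z<68)
q=np.c_[B[m],Z[m]];f=np.ascontiguousarray(q[:,:2].astype(np.float32));print("lid",cv2.minAreaRect(f),np.percentile(q,[.5,50,99.5],axis=0).round(1).tolist())
k=(abs(q[:,2]-58)<1.3);A=np.c_[q[k][:,:2],np.ones(k.sum())];print("plane",np.linalg.lstsq(A,q[k][:,2],rcond=None)[0].round(4))
for nm,sel in (("front",(B[...,0]<-46)&(B[...,0]>-110)&(abs(B[...,1])<40)),("left",(B[...,1]>58)&(B[...,1]<125)&(abs(B[...,0])<40)),("right",(B[...,1]<-58)&(B[...,1]>-125)&(abs(B[...,0])<40))):
    w=sel&(Z>25)&(Z<80)&(g<70);q=np.c_[B[w],Z[w]]
    if len(q)>10:
        print(nm,len(q),"pct x,y,z",np.percentile(q,[2,50,98],axis=0).round(1).tolist(),"top pt",q[np.argsort(-q[:,2])[:30]].mean(0).round(1))
E
```

```text
t 11.88 p [0.509  0.1597 0.1715] yawx 9.03 tilt [0.0002 0.0004] f [0.6 0.4 0. ] m [0.02 0.06 0.  ] w 0.004 0.0
lid ((0.3818626403808594, 1.4637260437011719), (112.55206298828125, 85.72073364257812), 89.92967987060547) [[-42.2, -53.8, 56.7], [3.7, 1.7, 58.8], [42.9, 56.8, 62.6]]
plane [-1.10000e-03 -4.00000e-04  5.83222e+01]
front 1286 pct x,y,z [[-72.7, -13.4, 32.7], [-58.8, 1.8, 47.0], [-47.3, 16.7, 66.5]] top pt [-61.9   1.7  66.9]
left 1355 pct x,y,z [[-14.5, 63.3, 35.7], [0.7, 68.9, 63.3], [15.4, 81.9, 68.7]] top pt [ 1.5 68.8 69.1]
right 1524 pct x,y,z [[-14.5, -82.3, 34.5], [1.1, -69.1, 59.1], [15.8, -60.3, 67.6]] top pt [  1.  -70.5  68. ]
```

View pics/w5.png

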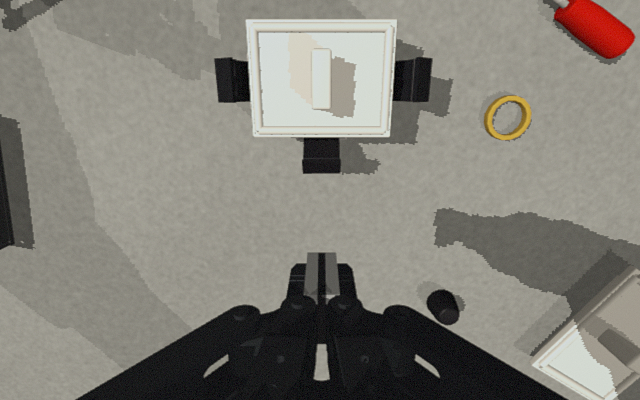

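Wrist view: lid seated flat (plane at z≈58 mm, level), front flap at (321,157), left (232,80), right (412,80). Front flap first, with shut fingers.

step_arm(
  rows=[
    {"translation": [-0.32,-0.05,-0.8],"angular": [0,0,0],"grip": 0},
    {"translation": [0,0,-1],"angular": [0,0,0],"grip": 0},
    {"translation": [0,0,-1],"angular": [0,0,0],"grip": 0},
    {"translation": [0,0,-1],"angular": [0,0,0],"grip": 0},
    {"translation": [0,0,-0.8],"angular": [0,0,0],"grip": 0},
  ],
)

```text
clock: 12.35
ee_pos: [0.5, 0.1583, 0.0543]
tool_rot: [0.997, 0.079, -0.001, -0.0]
wrist_force: [0.7, -0.2, -0.5]
gripper_width: -0.001
gripper_force: 0.0
```

step_arm(
  rows=[
    {"translation": [0,0,-0.2],"angular": [0,0,0],"grip": 0},
    {"translation": [0,0,0],"angular": [0,0,0],"grip": 0},
    {"translation": [0,0,0],"angular": [0,0,0],"grip": 0},
    {"translation": [0,0,0],"angular": [0,0,0],"grip": 0},
  ],
)

```text
clock: 12.68
ee_pos: [0.5013, 0.1588, 0.0527]
tool_rot: [0.997, 0.079, 0.001, -0.0]
wrist_force: [0.4, -0.5, 0.5]
gripper_width: -0.002
gripper_force: 0.0
```

```bash
cat >> h.py <<'E'
def bp():
    s=pose();a=np.radians(9.05);U=np.array([[np.cos(a),np.sin(a)],[-np.sin(a),np.cos(a)]])
    print("box-frame tcp",(U@(s["ee_pos"][:2]-[.5958,.1736])*1000).round(1),"z",(s["ee_pos"][2]*1000).round(1),"F box",(U@s["wrist_force"][:2]).round(1))
E
python3 -c "
from h import *
bp()"
```

```text
t 12.68 p [0.5013 0.1588 0.0527] yawx 9.05 tilt [0.002  0.0006] f [ 0.4 -0.5  0.5] m [ 0.03 -0.01  0.01] w -0.002 0.0
box-frame tcp [-95.6   0.2] z 52.7 F box [ 0.3 -0.5]
```

step_arm(
  rows=[
    {"translation": [0.08,0.013,-0.04],"angular": [0,0,0],"grip": 0},
    {"translation": [0.08,0.013,0],"angular": [0,0,0],"grip": 0},
    {"translation": [0.08,0.013,0],"angular": [0,0,0],"grip": 0},
    {"translation": [0.08,0.013,0],"angular": [0,0,0],"grip": 0},
    {"translation": [0.08,0.013,0],"angular": [0,0,0],"grip": 0},
  ],
)

```text
clock: 13.1
ee_pos: [0.5106, 0.16, 0.0506]
tool_rot: [0.997, 0.079, 0.0, 0.0]
wrist_force: [-0.5, 0.3, -0.2]
gripper_width: 0.002
gripper_force: 0.0
```

step_arm(
  rows=[
    {"translation": [0.06,0.009,0],"angular": [0,0,0],"grip": 0},
    {"translation": [0.06,0.009,0],"angular": [0,0,0],"grip": 0},
    {"translation": [0.06,0.009,0],"angular": [0,0,0],"grip": 0},
    {"translation": [0.06,0.009,0],"angular": [0,0,0],"grip": 0},
  ],
)

```text
clock: 13.43
ee_pos: [0.5163, 0.1609, 0.0503]
tool_rot: [0.997, 0.079, -0.0, 0.0]
wrist_force: [-0.4, -0.3, 0.3]
gripper_width: -0.002
gripper_force: 0.0
```

step_arm(
  rows=[
    {"translation": [0.06,0.009,0],"angular": [0,0,0],"grip": 0},
    {"translation": [0.06,0.009,0],"angular": [0,0,0],"grip": 0},
    {"translation": [0.06,0.009,0],"angular": [0,0,0],"grip": 0},
    {"translation": [0.06,0.009,0],"angular": [0,0,0],"grip": 0},
  ],
)

```text
clock: 13.77
ee_pos: [0.5224, 0.1618, 0.0503]
tool_rot: [0.997, 0.079, -0.0, 0.0]
wrist_force: [-0.4, 0.4, -0.0]
gripper_width: 0.002
gripper_force: 0.0
```

```bash
python3 -c "
from h import *
bp()"
```

```text
t 13.77 p [0.5224 0.1618 0.0503] yawx 9.04 tilt [-0.     -0.0001] f [-0.4  0.4 -0. ] m [-0.01  0.01  0.04] w 0.002 0.0
box-frame tcp [-74.4  -0.2] z 50.3 F box [-0.4  0.4]
```

step_arm(
  rows=[
    {"translation": [0.04,0.006,0],"angular": [0,0,0],"grip": 0},
    {"translation": [0.04,0.006,0],"angular": [0,0,0],"grip": 0},
    {"translation": [0.04,0.006,0],"angular": [0,0,0],"grip": 0},
  ],
)

```text
clock: 14.02
ee_pos: [0.5253, 0.1622, 0.0503]
tool_rot: [0.997, 0.079, -0.0, 0.0]
wrist_force: [-0.6, 0.9, 1.5]
gripper_width: 0.0
gripper_force: 0.0
```

step_arm(
  rows=[
    {"translation": [0.03,0.005,0],"angular": [0,0,0],"grip": 0},
    {"translation": [0.03,0.005,0],"angular": [0,0,0],"grip": 0},
    {"translation": [0.03,0.005,0],"angular": [0,0,0],"grip": 0},
  ],
)

```text
clock: 14.27
ee_pos: [0.5275, 0.1626, 0.0503]
tool_rot: [0.997, 0.079, 0.0, 0.0]
wrist_force: [-0.1, -0.1, -0.8]
gripper_width: 0.001
gripper_force: 0.0
```

step_arm(
  rows=[
    {"translation": [0.03,0.005,0],"angular": [0,0,0],"grip": 0},
    {"translation": [0.03,0.005,0],"angular": [0,0,0],"grip": 0},
  ],
)

```text
clock: 14.43
ee_pos: [0.5291, 0.1628, 0.0503]
tool_rot: [0.997, 0.079, 0.0, 0.0]
wrist_force: [0.1, 0.2, -0.7]
gripper_width: -0.004
gripper_force: 0.0
```

```bash
python3 -c "
from h import *
bp()"
```

```text
t 14.43 p [0.5291 0.1628 0.0503] yawx 9.05 tilt [ 0.     -0.0001] f [ 0.1  0.2 -0.7] m [-0.07 -0.01  0.03] w -0.004 0.0
box-frame tcp [-67.6  -0.1] z 50.3 F box [0.2 0.2]
```

step_arm(
  rows=[
    {"translation": [0.02,0.003,0],"angular": [0,0,0],"grip": 0},
    {"translation": [0.02,0.003,0],"angular": [0,0,0],"grip": 0},
  ],
)

```text
clock: 14.6
ee_pos: [0.53, 0.163, 0.0503]
tool_rot: [0.997, 0.079, 0.0, 0.0]
wrist_force: [-1.0, 0.7, 0.6]
gripper_width: 0.001
gripper_force: 0.0
```

step_arm(
  rows=[
    {"translation": [0.02,0.003,0],"angular": [0,0,0],"grip": 0},
    {"translation": [0.02,0.003,0],"angular": [0,0,0],"grip": 0},
  ],
)

```text
clock: 14.77
ee_pos: [0.531, 0.1632, 0.0503]
tool_rot: [0.997, 0.079, 0.0, 0.0]
wrist_force: [0.4, 0.0, 0.7]
gripper_width: 0.004
gripper_force: 0.0
```

step_arm(
  rows=[
    {"translation": [0.02,0.003,0],"angular": [0,0,0],"grip": 0},
    {"translation": [0.02,0.003,0],"angular": [0,0,0],"grip": 0},
  ],
)

```text
clock: 14.93
ee_pos: [0.532, 0.1633, 0.0503]
tool_rot: [0.997, 0.079, 0.0, 0.0]
wrist_force: [-0.1, -0.4, 0.9]
gripper_width: 0.005
gripper_force: 0.0
```

```bash
python3 -c "
from h import *
bp()"
```

```text
t 14.93 p [0.532  0.1633 0.0503] yawx 9.05 tilt [ 0.0001 -0.0001] f [-0.1 -0.4  0.9] m [ 0.06 -0.02  0.  ] w 0.005 0.0
box-frame tcp [-64.6  -0.2] z 50.3 F box [-0.2 -0.4]
```

```bash
cat > flap.py <<'E'
from h import *
import sys
for n in sys.argv[1:]:
    c=cam(n);P=cloud(c);a=np.radians(9.05);U=np.array([[np.cos(a),np.sin(a)],[-np.sin(a),np.cos(a)]])
    B=((P[...,:2]-[.5958,.1736])@U.T)*1000;Z=P[...,2]*1000;g=c["image"].max(-1)
    for nm,o,w,sel in (("front",-B[...,0]-48,B[...,1],0),("left",B[...,1]-61,B[...,0],0),("right",-B[...,1]-61,B[...,0],0)):
        k=(abs(w)<18)&(o>-22)&(o<45)&(Z>59)&(Z<80)&(g<75)
        q=np.c_[o[k],w[k],Z[k]]
        if len(q)>8: print(n,nm,len(q),"outward",np.percentile(q[:,0],[3,50,97]).round(1),"z",np.percentile(q[:,2],[3,50,97]).round(1),"w",np.percentile(q[:,1],[3,97]).round(1))
E
python3 flap.py wrist scene side; python3 - <<'E'
import sys;sys.argv=['x']
from h import *
c=cam("side");x,y=[int(v) for v in proj(c,[.56,.17,.06])];a=c["image"][y-60:y+60,x-80:x+80]
c=cam("scene");x,y=[int(v) for v in proj(c,[.56,.17,.06])];b=c["image"][y-60:y+60,x-80:x+80]
cv2.imwrite("pics/f1.png",cv2.resize(np.hstack([b,a]),None,fx=2.5,fy=2.5,interpolation=cv2.INTER_CUBIC))
E
```

```text
wrist front 872 outward [ 6.3 11.3 18.2] z [61.3 64.1 79.3] w [-12.8  16.5]
wrist left 2594 outward [ 4.4 10.4 21.1] z [60.2 65.4 68.7] w [-14.   15.2]
wrist right 2093 outward [ 5.3  9.5 19.4] z [59.6 64.7 67.7] w [-13.8  15.6]
scene front 52 outward [ 6.5 11.1 14.5] z [61.3 64.6 76.6] w [-11.8  15.1]
scene left 147 outward [ 3.6 11.9 19.1] z [60.6 64.8 68.7] w [-13.3  16.9]
scene right 68 outward [ 7.1 10.6 19.9] z [59.9 64.6 68.3] w [-10.2  17.2]
side front 47 outward [ 7.  13.8 21.2] z [59.1 63.7 79.2] w [-3.2 16.2]
side left 104 outward [ 9.  15.1 20.4] z [59.5 62.9 67.3] w [-11.8  15.8]
side right 18 outward [5.7 7.9 9.8] z [60.8 63.4 66. ] w [-7.2 14.2]
```

View pics/f1.png

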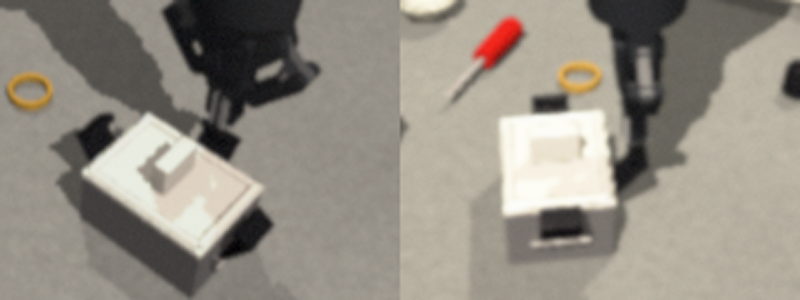

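Views show the finger tips at the front flap's outer edge ((215,125) left panel), the flap only partly raised (about 0.55 rad): the tips are narrower than the pads. I keep pushing.

step_arm(
  rows=[
    {"translation": [0.03,0.005,0],"angular": [0,0,0],"grip": 0},
    {"translation": [0.03,0.005,0],"angular": [0,0,0],"grip": 0},
    {"translation": [0.03,0.005,0],"angular": [0,0,0],"grip": 0},
  ],
)

```text
clock: 15.43
ee_pos: [0.5343, 0.1636, 0.0503]
tool_rot: [0.997, 0.079, 0.0, 0.0]
wrist_force: [-0.2, 0.3, 0.3]
gripper_width: 0.002
gripper_force: 0.0
```

step_arm(
  rows=[
    {"translation": [0.03,0.005,0],"angular": [0,0,0],"grip": 0},
    {"translation": [0.03,0.005,0],"angular": [0,0,0],"grip": 0},
    {"translation": [0.03,0.005,0],"angular": [0,0,0],"grip": 0},
  ],
)

```text
clock: 15.68
ee_pos: [0.5366, 0.164, 0.0503]
tool_rot: [0.997, 0.079, 0.0, 0.0]
wrist_force: [1.0, 0.1, 0.5]
gripper_width: 0.0
gripper_force: 0.0
```

```bash
python3 -c "
from h import *
bp()"; python3 flap.py wrist scene | grep front
```

```text
t 15.68 p [0.5366 0.164  0.0503] yawx 9.05 tilt [ 0.     -0.0001] f [1.  0.1 0.5] m [-0.04  0.01  0.  ] w 0.0 0.0
box-frame tcp [-60.   -0.1] z 50.3 F box [ 1.  -0.1]
wrist front 388 outward [ 1.4 10.4 13.9] z [61.8 64.3 79.6] w [-12.8  17.1]
scene front 42 outward [ 1.  10.  13.9] z [61.  65.  79.5] w [-11.9  15.2]
```

step_arm(
  rows=[
    {"translation": [0.03,0.005,0],"angular": [0,0,0],"grip": 0},
    {"translation": [0.03,0.005,0],"angular": [0,0,0],"grip": 0},
    {"translation": [0.03,0.005,0],"angular": [0,0,0],"grip": 0},
    {"translation": [0.03,0.005,0],"angular": [0,0,0],"grip": 0},
  ],
)

```text
clock: 16.12
ee_pos: [0.5396, 0.1646, 0.0503]
tool_rot: [0.997, 0.079, 0.0, 0.0]
wrist_force: [0.1, -0.3, -0.3]
gripper_width: -0.002
gripper_force: 0.0
```

step_arm(
  rows=[
    {"translation": [0.03,0.005,0],"angular": [0,0,0],"grip": 0},
    {"translation": [0.03,0.005,0],"angular": [0,0,0],"grip": 0},
    {"translation": [0.03,0.005,0],"angular": [0,0,0],"grip": 0},
  ],
)

```text
clock: 16.37
ee_pos: [0.5418, 0.1649, 0.0504]
tool_rot: [0.997, 0.079, 0.0, 0.0]
wrist_force: [-0.1, 0.2, 0.2]
gripper_width: -0.0
gripper_force: 0.0
```

step_arm(
  rows=[
    {"translation": [0.02,0.003,0],"angular": [0,0,0],"grip": 0},
    {"translation": [0.02,0.003,0],"angular": [0,0,0],"grip": 0},
    {"translation": [0.02,0.003,0],"angular": [0,0,0],"grip": 0},
  ],
)

```text
clock: 16.62
ee_pos: [0.5433, 0.1652, 0.0503]
tool_rot: [0.997, 0.079, 0.0, 0.0]
wrist_force: [-0.0, 0.4, -0.0]
gripper_width: 0.001
gripper_force: 0.0
```

```bash
python3 -c "
from h import *
bp()"; python3 flap.py wrist | grep front
```

```text
t 16.62 p [0.5433 0.1652 0.0503] yawx 9.05 tilt [ 0.     -0.0001] f [-0.   0.4 -0. ] m [-0.02 -0.03 -0.02] w 0.001 0.0
box-frame tcp [-53.2  -0.1] z 50.3 F box [0.1 0.4]
wrist front 105 outward [-5.6 -1.4 -0.5] z [76.2 78.6 79.9] w [-10.   13.4]
```

Now fine steps with the force watched.

step_arm(
  rows=[
    {"translation": [0.02,0.003,0],"angular": [0,0,0],"grip": 0},
    {"translation": [0.02,0.003,0],"angular": [0,0,0],"grip": 0},
  ],
)

```text
clock: 16.83
ee_pos: [0.5443, 0.1653, 0.0504]
tool_rot: [0.997, 0.079, 0.0, 0.0]
wrist_force: [0.1, -0.3, 0.7]
gripper_width: 0.004
gripper_force: 0.0
```

step_arm(
  rows=[
    {"translation": [0.02,0.003,0],"angular": [0,0,0],"grip": 0},
    {"translation": [0.02,0.003,0],"angular": [0,0,0],"grip": 0},
  ],
)

```text
clock: 17.0
ee_pos: [0.5453, 0.1654, 0.0503]
tool_rot: [0.997, 0.079, 0.0, 0.0]
wrist_force: [-0.5, 0.4, 0.2]
gripper_width: -0.001
gripper_force: 0.0
```

step_arm(
  rows=[
    {"translation": [0.02,0.003,0],"angular": [0,0,0],"grip": 0},
    {"translation": [0.02,0.003,0],"angular": [0,0,0],"grip": 0},
  ],
)

```text
clock: 17.17
ee_pos: [0.5463, 0.1656, 0.0503]
tool_rot: [0.997, 0.079, -0.0, 0.0]
wrist_force: [-0.0, 0.3, -0.0]
gripper_width: 0.003
gripper_force: 0.0
```

step_arm(
  rows=[
    {"translation": [0.02,0.003,0],"angular": [0,0,0],"grip": 0},
  ],
)

```text
clock: 17.25
ee_pos: [0.5468, 0.1656, 0.0503]
tool_rot: [0.997, 0.079, 0.0, 0.0]
wrist_force: [0.4, -0.0, 0.7]
gripper_width: -0.004
gripper_force: 0.0
```

```bash
python3 -c "
from h import *
bp()"; python3 flap.py wrist scene| grep front
```

```text
t 17.25 p [0.5468 0.1656 0.0503] yawx 9.05 tilt [ 0.     -0.0001] f [ 0.4 -0.   0.7] m [ 0.   -0.01  0.03] w -0.004 0.0
box-frame tcp [-49.7  -0.1] z 50.3 F box [ 0.4 -0.1]
wrist front 95 outward [-9.3 -5.1 -4.4] z [75.6 78.5 79.9] w [-9.8 12.9]
scene front 25 outward [-8.7 11.4 17.3] z [60.3 64.5 78.7] w [ 0.8 15.1]
```

```bash
python3 - <<'E'
from h import *
L=[]
for n in("scene","side","wrist"):
    c=cam(n);x,y=[int(v) for v in proj(c,[.55,.166,.06])];h,w=(45,45) if n!="wrist" else (100,100)
    y=min(max(y,h),400-h)
    L.append(cv2.resize(c["image"][y-h:y+h,x-w:x+w],(265,265),interpolation=cv2.INTER_CUBIC))
cv2.imwrite("pics/f2.png",np.hstack(L))
E
```

```text
(no output)
```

View pics/f2.png

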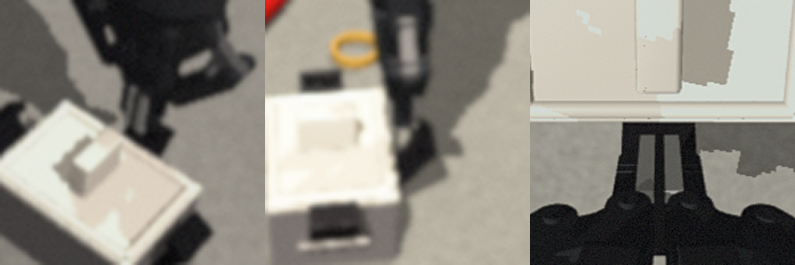

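```bash
python3 - <<'E'
from h import *
a=np.radians(9.05);U=np.array([[np.cos(a),np.sin(a)],[-np.sin(a),np.cos(a)]])
for n in("scene","side","wrist"):
    c=cam(n);P=cloud(c);B=((P[...,:2]-[.5958,.1736])@U.T)*1000;Z=P[...,2]*1000
    o=-B[...,0]-48;w=B[...,1];k=(abs(w)<20)&(o>-12)&(o<40)&(Z>8)&(Z<100)
    H,_,_=np.histogram2d(Z[k],o[k],bins=[np.arange(8,100,6),np.arange(-12,41,4)])
    print(n);print(H[::-1].astype(int))
E
```

```text
scene
[[11 11  6  3  2  1  0  0  0  0  0  0  0]
 [ 9 18  3  1  1  1  0  0  0  0  0  0  0]
 [11 12  3  1  2  0  0  0  0  0  0  0  0]
 [12  5  1  0  0  0  0  0  0  0  0  0  0]
 [ 0  1  1  0  0  0  1  0  0  0  0  0  0]
 [ 1  0  0  0  0  8  8  1  0  0  0  0  0]
 [10  7  0  0  0  3  0  0  4  0  0  0  0]
 [ 0  0  0  0  0  0  7  6  4  1  0  0  0]
 [ 0  0  0  0  3 16 27  5  0  0  0  0  0]
 [ 0  0  0  0  6 18  3  0  0  0  0  0  0]
 [ 0  0  0  0  0  0  0  0  0  0  0  0  0]
 [ 0  0  0  0  0  0  0  0  0  0  0  0  0]
 [ 0  0  0  0  0  0  0  0  0  0  0  0  0]
 [ 0  0  0  0  0  0  0  0  0  0  0  0  0]
 [ 0  0  0  0  0  0  0  0  0  0  0  0  0]]
side
[[ 6  5  7  6  5  3  0  0  0  0  0  0  0]
 [ 7  5  1  4  4  3  0  0  0  0  0  0  0]
 [ 7  4  8  5  5  2  0  0  0  0  0  0  0]
 [ 7  1  0  2  2  3  0  0  0  0  0  0  0]
 [ 0  2  2  1  1  0  0  0  0  0  0  0  0]
 [ 0  0  0  0  6 14 17  1  0  0  0  0  0]
 [18  0  0  0  1  2  3 19  5  0  0  0  0]
 [ 0  0  0  0  0  1  5  5  6  0  0  0  0]
 [ 0  0  0  0  8 10  9  0  0  0  0  0  0]
 [ 0  0  2 15 19  4  0  0  0  0  0  0  0]
 [ 0  4 21 10  0  0  0  0  0  0  0  0 
[... 304 characters left out ...]
 0   0   0   0   0   0   0   0   0   0]
 [132  59   1   0   0   0   0   0   0   0   0   0   0]
 [  0   0   0   0   0   0   0   0   0   0   0   0   0]
 [ 58   0   0   0   0   0   0   0   0   0   0   0   0]
 [437 233   0   0   0   0   0   0   0   0   0   0   0]
 [  0   0   0   0   0   0   0   0   0   0   0   0   0]
 [  0   0   0   0   0 116  38   0   0   0   0   0   0]
 [  0   0   0   6 441 165   0   0   0   0   0   0   0]
 [  0   0   0   0  57   0   0   0   0   0   0   0   0]
 [  0   0   0   0   0   0   0   0   0   0   0   0   0]
 [  0   0   0   0   0   0   0   0   0   0   0   0   0]
 [  0   0   0   0   0   0   0   0   0   0   0   0   0]
 [  0   0   0   0   0   0   0   0   0   0   0   0   0]]
```

```bash
python3 - <<'E'
from h import *
s=pose();c=cam("wrist");P=cloud(c);print("TCP px",proj(c,s["ee_pos"]))
M=R.from_quat(s["tool_rot"]).as_matrix();T=(P-s["ee_pos"])@M*1000
for v in range(225,330,8):
    row=T[v,300:344];print(v,T[v,321].round(0),"dark?",c["image"][v,321].max(), T[v,312].round(0))
E
```

```text
t 17.65 p [0.5467 0.1656 0.0503] yawx 9.05 tilt [-0.     -0.0001] f [ 0.3 -1.1 -0.7] m [-0.01 -0.04 -0.06] w 0.003 0.0
TCP px (np.float64(324.3317162705596), np.float64(248.53031694543557))
225 [17. -2. -9.] dark? 220 [17. -6. -8.]
233 [ 14.  -2. -12.] dark? 211 [ 14.  -6. -12.]
241 [ 8. -2. -8.] dark? 215 [ 8. -6. -9.]
249 [-5. -2. 10.] dark? 35 [-5. -7. 10.]
257 [ 11.  -2. -30.] dark? 26 [ 10.  -6. -30.]
265 [ 10.  -2. -37.] dark? 29 [ 11.  -6. -37.]
273 [ 10.  -2. -43.] dark? 25 [ 11.  -5. -44.]
281 [ 10.  -2. -49.] dark? 22 [ 11.  -5. -51.]
289 [ 10.  -2. -55.] dark? 22 [ 11.  -5. -56.]
297 [  9.  -2. -58.] dark? 24 [ 10.  -5. -59.]
305 [  6.  -2. -59.] dark? 23 [ 12.  -5. -66.]
313 [  3.  -2. -59.] dark? 26 [ 11.  -5. -71.]
321 [ -1.  -2. -58.] dark? 25 [ 11.  -5. -74.]
329 [ -5.  -2. -58.] dark? 28 [ 11.  -5. -77.]
```

```bash
python3 - <<'E'
from h import *
s=arm.read_state();M=R.from_quat(s["tool_rot"]).as_matrix()
for n in ("wrist","scene","side"):
    c=cam(n);P=cloud(c);g=c["image"].max(-1)
    T=(P-s["ee_pos"])@M*1000
    k=(abs(T[...,0])<16)&(abs(T[...,1])<18)&(T[...,2]<-9)&(T[...,2]>-90)&((T[...,2]<-19)|(T[...,0]<4))
    q=T[k];H,_,_=np.histogram2d(q[:,2],q[:,0],bins=[np.arange(-90,-5,5),np.arange(-16,17,4)]);print(n);print(H.astype(int))
    H,_,_=np.histogram2d(q[:,2],q[:,1],bins=[np.arange(-90,-5,5),np.arange(-18,19,4)]);print(H.astype(int)[8:])
E
```

```text
wrist
[[  0   0   0   1  23  57  54 244]
 [  0   0   0   2  13  24 117  46]
 [  0  30  25   0   0  36 751  97]
 [  3  77  74  13   1 107 699  72]
 [  5  47 116 115  70 172 523 260]
 [  0   0   3   4  21 107 263  62]
 [  0  62  64  71  71 102 321   0]
 [  0   0   0   0   0 150 249   0]
 [  0   0   0   0   0 239 229   0]
 [  0   0   0   0   0 202 197   0]
 [  0   0   0   0   0 190 180   0]
 [  0   0   0   0   0 163 168   0]
 [  0   0   0   0   0  67 143   0]
 [  0   0   0   0   0   0   0   0]
 [  0   0   0   0   0   0   0   0]
 [  0   0   0   0   0   0   0   0]]
[[21 72 66 68 67 66 75 33  0]
 [16 65 51 65 61 48 60 33  0]
 [17 59 52 54 51 52 57 28  0]
 [13 48 45 49 53 44 55 24  0]
 [ 0 26 33 44 42 39 22  4  0]
 [ 0  0  0  0  0  0  0  0  0]
 [ 0  0  0  0  0  0  0  0  0]
 [ 0  0  0  0  0  0  0  0  0]]
scene
[[ 0  0  0  1  2  3  5 11]
 [ 0  0  1  0  0  2  5  4]
 [ 0  3  2  1  2  1 21  4]
 [ 0  2  7  4  5  6 18  6]
 [ 0  0  0  0  1  6 17  9]
 [ 0  0  0  0  1  7  8  4]
 [ 0  0  0  0  0  6 13  0]
 [ 0  0  0  1  1 12 14  0]
 [ 0  0  1  3  2 12 12  0]
 [ 0  0  1  3  1 10 10  0]
 [ 0  0  2  1  1
[... 366 characters left out ...]
5  1  0  0  0  0  0]]
side
[[ 0  2  0  0  0  2  2  6]
 [ 0  0  0  0  0  0  0  2]
 [ 0  0  0  0  0  0  0  2]
 [ 0  0  0  0  0  0  0  2]
 [ 0  0  0  0  0  0  0  5]
 [ 0  0  0  0  0  0  0  1]
 [ 0  0  0  0  0  0  0  0]
 [ 0  0  0  2  1  3  2  1]
 [ 0  1  1  4  5  4  5  2]
 [ 0  1  3  5  3  5  6  2]
 [ 0  1  2  4  4  3  6  1]
 [ 0  2  3  3  4  4  5  1]
 [ 0  1  2  2  1  1  3  3]
 [ 0  0  2  2  2  2  3  0]
 [ 0  4  0  0  0  0  0  0]
 [14 13 12  0  0  0  0  0]]
[[ 4  9  8  1  0  0  0  0  0]
 [ 6 10  4  5  0  0  0  0  0]
 [ 2 10  4  5  0  0  0  0  0]
 [ 0 11  8  3  0  0  0  0  0]
 [ 0  3  5  4  1  0  0  0  0]
 [ 0  0  5  6  0  0  0  0  0]
 [ 0  0  2  2  0  0  0  0  0]
 [ 6  8  6  3  7  5  2  1  1]]
```

The shut fingers' tips in fact end about 21 mm behind the reported TCP, so they passed above the flap untouched. Back out, go lower, push again.

step_arm(
  rows=[
    {"translation": [-0.4,-0.063,0.04],"angular": [0,0,0],"grip": 0},
    {"translation": [-0.4,-0.063,0],"angular": [0,0,0],"grip": 0},
    {"translation": [-0.4,-0.063,0],"angular": [0,0,0],"grip": 0},
    {"translation": [-0.4,-0.063,0],"angular": [0,0,0],"grip": 0},
    {"translation": [-0.3,-0.05,0],"angular": [0,0,0],"grip": 0},
  ],
)

```text
clock: 18.27
ee_pos: [0.4985, 0.158, 0.0513]
tool_rot: [0.997, 0.079, -0.0, 0.0]
wrist_force: [0.3, -0.0, 0.0]
gripper_width: 0.0
gripper_force: 0.0
```

step_arm(
  rows=[
    {"translation": [0,0,-0.4],"angular": [0,0,0],"grip": 0},
    {"translation": [0,0,-0.48],"angular": [0,0,0],"grip": 0},
    {"translation": [0,0,0],"angular": [0,0,0],"grip": 0},
  ],
)

```text
clock: 18.52
ee_pos: [0.4981, 0.1574, 0.0266]
tool_rot: [0.997, 0.079, -0.002, 0.0]
wrist_force: [-0.7, 0.1, -0.5]
gripper_width: -0.001
gripper_force: 0.0
```

step_arm(
  rows=[
    {"translation": [0.08,0.013,0],"angular": [0,0,0],"grip": 0},
    {"translation": [0.08,0.013,0],"angular": [0,0,0],"grip": 0},
    {"translation": [0.08,0.013,0],"angular": [0,0,0],"grip": 0},
    {"translation": [0.08,0.013,0],"angular": [0,0,0],"grip": 0},
    {"translation": [0.08,0.013,0],"angular": [0,0,0],"grip": 0},
  ],
)

```text
clock: 18.93
ee_pos: [0.5098, 0.1599, 0.0296]
tool_rot: [0.997, 0.079, 0.0, -0.0]
wrist_force: [0.7, 0.3, 0.0]
gripper_width: 0.0
gripper_force: 0.0
```

step_arm(
  rows=[
    {"translation": [0.05,0.008,0],"angular": [0,0,0],"grip": 0},
    {"translation": [0.05,0.008,0],"angular": [0,0,0],"grip": 0},
    {"translation": [0.05,0.008,0],"angular": [0,0,0],"grip": 0},
    {"translation": [0.05,0.008,0],"angular": [0,0,0],"grip": 0},
  ],
)

```text
clock: 19.27
ee_pos: [0.5142, 0.1605, 0.0293]
tool_rot: [0.997, 0.079, -0.0, 0.0]
wrist_force: [0.1, -0.6, 0.5]
gripper_width: 0.001
gripper_force: 0.4
```

```bash
python3 -c "
from h import *
bp()"; python3 flap.py wrist scene | grep front
```

```text
t 19.27 p [0.5142 0.1605 0.0293] yawx 9.05 tilt [-0.0002 -0.0002] f [ 0.1 -0.6  0.5] m [-0.01  0.14  0.03] w 0.001 0.4
box-frame tcp [-82.6  -0.1] z 29.3 F box [-0.  -0.6]
wrist front 2958 outward [ 7.6 15.9 28.6] z [59.7 65.2 78.6] w [-12.2  15.9]
scene front 136 outward [ 6.9 21.9 38.5] z [60.3 65.7 78.5] w [-14.   14.4]
```

step_arm(
  rows=[
    {"translation": [0.05,0.008,0],"angular": [0,0,0],"grip": 0},
    {"translation": [0.05,0.008,0],"angular": [0,0,0],"grip": 0},
    {"translation": [0.05,0.008,0],"angular": [0,0,0],"grip": 0},
  ],
)

```text
clock: 19.62
ee_pos: [0.5181, 0.1612, 0.0294]
tool_rot: [0.997, 0.079, 0.0, 0.0]
wrist_force: [0.4, -0.3, -0.2]
gripper_width: -0.002
gripper_force: 0.3
```

step_arm(
  rows=[
    {"translation": [0.05,0.008,0],"angular": [0,0,0],"grip": 0},
    {"translation": [0.05,0.008,0],"angular": [0,0,0],"grip": 0},
    {"translation": [0.05,0.008,0],"angular": [0,0,0],"grip": 0},
  ],
)

```text
clock: 19.87
ee_pos: [0.5219, 0.1617, 0.0294]
tool_rot: [0.997, 0.079, 0.0, 0.0]
wrist_force: [-1.5, 0.3, -0.4]
gripper_width: 0.003
gripper_force: 0.2
```

step_arm(
  rows=[
    {"translation": [0.03,0.005,0],"angular": [0,0,0],"grip": 0},
    {"translation": [0.03,0.005,0],"angular": [0,0,0],"grip": 0},
    {"translation": [0.03,0.005,0],"angular": [0,0,0],"grip": 0},
  ],
)

```text
clock: 20.12
ee_pos: [0.524, 0.1622, 0.0293]
tool_rot: [0.997, 0.079, 0.0, 0.0]
wrist_force: [-0.8, -0.1, 1.1]
gripper_width: -0.002
gripper_force: 0.2
```

```bash
python3 -c "
from h import *
bp()"; python3 flap.py wrist scene | grep front
```

```text
t 20.12 p [0.524  0.1622 0.0293] yawx 9.05 tilt [ 0. -0.] f [-0.8 -0.1  1.1] m [-0.    0.06 -0.  ] w -0.002 0.2
box-frame tcp [-72.7  -0. ] z 29.3 F box [-0.8  0. ]
wrist front 3789 outward [-3.6  6.6 18.6] z [62.2 66.6 78.2] w [-12.4  16.3]
scene front 181 outward [-3.9  8.9 28.3] z [60.4 67.  78.9] w [-13.8  15.3]
```

step_arm(
  rows=[
    {"translation": [0.02,0.003,0],"angular": [0,0,0],"grip": 0},
    {"translation": [0.02,0.003,0],"angular": [0,0,0],"grip": 0},
    {"translation": [0.02,0.003,0],"angular": [0,0,0],"grip": 0},
    {"translation": [0.02,0.003,0],"angular": [0,0,0],"grip": 0},
  ],
)

```text
clock: 20.55
ee_pos: [0.526, 0.1624, 0.0293]
tool_rot: [0.997, 0.079, 0.0, 0.0]
wrist_force: [0.0, -0.2, 0.8]
gripper_width: -0.002
gripper_force: 0.2
```

step_arm(
  rows=[
    {"translation": [0.02,0.003,0],"angular": [0,0,0],"grip": 0},
    {"translation": [0.02,0.003,0],"angular": [0,0,0],"grip": 0},
  ],
)

```text
clock: 20.72
ee_pos: [0.527, 0.1626, 0.0293]
tool_rot: [0.997, 0.079, 0.0, 0.0]
wrist_force: [-0.4, -0.3, -0.7]
gripper_width: -0.002
gripper_force: 0.2
```

step_arm(
  rows=[
    {"translation": [0.02,0.003,0],"angular": [0,0,0],"grip": 0},
    {"translation": [0.02,0.003,0],"angular": [0,0,0],"grip": 0},
  ],
)

```text
clock: 20.88
ee_pos: [0.5281, 0.1627, 0.0293]
tool_rot: [0.997, 0.079, 0.0, 0.0]
wrist_force: [-0.6, 0.5, 0.3]
gripper_width: 0.0
gripper_force: 0.2
```

step_arm(
  rows=[
    {"translation": [0.02,0.003,0],"angular": [0,0,0],"grip": 0},
    {"translation": [0.02,0.003,0],"angular": [0,0,0],"grip": 0},
  ],
)

```text
clock: 21.05
ee_pos: [0.529, 0.1629, 0.0293]
tool_rot: [0.997, 0.079, 0.0, 0.0]
wrist_force: [-0.2, 0.6, 0.4]
gripper_width: 0.0
gripper_force: 0.2
```

```bash
python3 -c "
from h import *
bp()"; python3 flap.py wrist | grep front
```

```text
t 21.05 p [0.529  0.1629 0.0293] yawx 9.05 tilt [ 0. -0.] f [-0.2  0.6  0.4] m [-0.04  0.09 -0.01] w 0.0 0.2
box-frame tcp [-67.6  -0.1] z 29.3 F box [-0.1  0.6]
wrist front 3946 outward [-8.6  1.6 13.6] z [62.7 66.7 77.9] w [-12.5  16.3]
```

step_arm(
  rows=[
    {"translation": [0.02,0.003,0],"angular": [0,0,0],"grip": 0},
    {"translation": [0.02,0.003,0],"angular": [0,0,0],"grip": 0},
  ],
)

```text
clock: 21.27
ee_pos: [0.53, 0.163, 0.0293]
tool_rot: [0.997, 0.079, 0.0, 0.0]
wrist_force: [-0.0, 0.0, 0.4]
gripper_width: -0.002
gripper_force: 0.2
```

step_arm(
  rows=[
    {"translation": [0.02,0.003,0],"angular": [0,0,0],"grip": 0},
    {"translation": [0.02,0.003,0],"angular": [0,0,0],"grip": 0},
  ],
)

```text
clock: 21.43
ee_pos: [0.531, 0.1631, 0.0293]
tool_rot: [0.997, 0.079, -0.0, 0.0]
wrist_force: [-0.7, -0.7, 0.4]
gripper_width: -0.004
gripper_force: 0.3
```

step_arm(
  rows=[
    {"translation": [0.02,0.003,0],"angular": [0,0,0],"grip": 0},
  ],
)

```text
clock: 21.52
ee_pos: [0.5314, 0.1632, 0.0293]
tool_rot: [0.997, 0.079, -0.0, 0.0]
wrist_force: [-1.4, -0.0, 1.0]
gripper_width: 0.003
gripper_force: 0.9
```

step_arm(
  rows=[
    {"translation": [0.02,0.003,0],"angular": [0,0,0],"grip": 0},
  ],
)

```text
clock: 21.6
ee_pos: [0.5316, 0.1633, 0.0292]
tool_rot: [0.997, 0.079, -0.0, 0.0]
wrist_force: [-2.0, -0.5, 1.3]
gripper_width: 0.005
gripper_force: 1.3
```

```bash
python3 -c "
from h import *
bp()"; python3 flap.py wrist | grep front
```

```text
t 21.6 p [0.5316 0.1633 0.0292] yawx 9.06 tilt [-0.0007 -0.0003] f [-2.  -0.5  1.3] m [-0.1   0.51 -0.02] w 0.005 1.3
box-frame tcp [-65.   -0.1] z 29.2 F box [-2.  -0.2]
wrist front 3969 outward [-10.8  -0.7  10.9] z [63.1 66.9 78. ] w [-12.4  16.3]
```

step_arm(
  rows=[
    {"translation": [0.02,0.003,0],"angular": [0,0,0],"grip": 0},
  ],
)

```text
clock: 21.73
ee_pos: [0.5321, 0.1633, 0.0292]
tool_rot: [0.997, 0.079, -0.0, 0.0]
wrist_force: [-3.7, -0.5, 1.1]
gripper_width: 0.001
gripper_force: 1.6
```

step_arm(
  rows=[
    {"translation": [0.02,0.003,0],"angular": [0,0,0],"grip": 0},
  ],
)

```text
clock: 21.82
ee_pos: [0.5326, 0.1634, 0.0292]
tool_rot: [0.997, 0.079, -0.0, 0.0]
wrist_force: [-3.8, -0.3, 1.4]
gripper_width: 0.002
gripper_force: 1.8
```

step_arm(
  rows=[
    {"translation": [0.02,0.003,0],"angular": [0,0,0],"grip": 0},
  ],
)

```text
clock: 21.9
ee_pos: [0.5331, 0.1635, 0.0292]
tool_rot: [0.997, 0.079, -0.0, 0.0]
wrist_force: [-3.4, -0.6, 1.3]
gripper_width: 0.002
gripper_force: 1.8
```

```bash
python3 -c "
from h import *
bp()"
```

```text
t 21.9 p [0.5331 0.1635 0.0292] yawx 9.06 tilt [-0.0007 -0.0003] f [-3.4 -0.6  1.3] m [-0.13  0.69  0.04] w 0.002 1.8
box-frame tcp [-63.5  -0.1] z 29.2 F box [-3.5 -0. ]
```

step_arm(
  rows=[
    {"translation": [0.02,0.003,0],"angular": [0,0,0],"grip": 0},
  ],
)

```text
clock: 21.98
ee_pos: [0.5338, 0.1636, 0.0293]
tool_rot: [0.997, 0.079, -0.0, 0.0]
wrist_force: [-3.6, -0.8, 1.6]
gripper_width: 0.0
gripper_force: 1.7
```

step_arm(
  rows=[
    {"translation": [0.02,0.003,0],"angular": [0,0,0],"grip": 0},
  ],
)

```text
clock: 22.07
ee_pos: [0.5344, 0.1637, 0.0293]
tool_rot: [0.997, 0.079, -0.0, 0.0]
wrist_force: [-3.4, -0.0, 1.2]
gripper_width: 0.004
gripper_force: 1.4
```

step_arm(
  rows=[
    {"translation": [0.02,0.003,0],"angular": [0,0,0],"grip": 0},
  ],
)

```text
clock: 22.15
ee_pos: [0.5352, 0.1638, 0.0294]
tool_rot: [0.997, 0.079, 0.0, 0.0]
wrist_force: [-1.5, -1.3, 1.8]
gripper_width: 0.003
gripper_force: 1.1
```

step_arm(
  rows=[
    {"translation": [0.02,0.003,0],"angular": [0,0,0],"grip": 0},
  ],
)

```text
clock: 22.23
ee_pos: [0.5358, 0.1639, 0.0294]
tool_rot: [0.997, 0.079, 0.0, -0.0]
wrist_force: [-0.8, -0.2, -0.8]
gripper_width: 0.001
gripper_force: 0.6
```

```bash
python3 -c "
from h import *
bp()"
```

```text
t 22.23 p [0.5358 0.1639 0.0294] yawx 9.05 tilt [0.0006 0.0002] f [-0.8 -0.2 -0.8] m [-0.02  0.28 -0.01] w 0.001 0.6
box-frame tcp [-60.7  -0.1] z 29.4 F box [-0.9 -0.1]
```

step_arm(
  rows=[
    {"translation": [0.02,0.003,0],"angular": [0,0,0],"grip": 0},
  ],
)

```text
clock: 22.32
ee_pos: [0.5364, 0.164, 0.0294]
tool_rot: [0.997, 0.079, 0.0, -0.0]
wrist_force: [-0.6, 0.3, -0.2]
gripper_width: 0.001
gripper_force: 0.3
```

step_arm(
  rows=[
    {"translation": [0.02,0.003,0],"angular": [0,0,0],"grip": 0},
  ],
)

```text
clock: 22.4
ee_pos: [0.537, 0.164, 0.0295]
tool_rot: [0.997, 0.079, 0.0, -0.0]
wrist_force: [-0.2, 0.8, -0.1]
gripper_width: -0.001
gripper_force: 0.1
```

step_arm(
  rows=[
    {"translation": [0.02,0.003,0],"angular": [0,0,0],"grip": 0},
  ],
)

```text
clock: 22.48
ee_pos: [0.5375, 0.164, 0.0294]
tool_rot: [0.997, 0.079, 0.0, -0.0]
wrist_force: [-0.1, 0.2, 0.7]
gripper_width: 0.002
gripper_force: 0.0
```

```bash
python3 -c "
from h import *
bp()"
```

```text
t 22.48 p [0.5375 0.164  0.0294] yawx 9.04 tilt [0.0008 0.0001] f [-0.1  0.2  0.7] m [-0.01  0.04  0.03] w 0.002 0.0
box-frame tcp [-59.1  -0.3] z 29.4 F box [-0.   0.2]
```

step_arm(
  rows=[
    {"translation": [0.02,0.003,0],"angular": [0,0,0],"grip": 0},
  ],
)

```text
clock: 22.57
ee_pos: [0.5379, 0.1641, 0.0295]
tool_rot: [0.997, 0.079, 0.0, -0.0]
wrist_force: [-0.1, -0.1, -0.0]
gripper_width: -0.0
gripper_force: 0.0
```

step_arm(
  rows=[
    {"translation": [0.02,0.003,0],"angular": [0,0,0],"grip": 0},
  ],
)

```text
clock: 22.65
ee_pos: [0.5383, 0.1642, 0.0294]
tool_rot: [0.997, 0.079, 0.0, 0.0]
wrist_force: [0.1, 0.5, 0.4]
gripper_width: 0.002
gripper_force: 0.2
```

step_arm(
  rows=[
    {"translation": [0.01,0.002,0],"angular": [0,0,0],"grip": 0},
  ],
)

```text
clock: 22.73
ee_pos: [0.5384, 0.1643, 0.0294]
tool_rot: [0.997, 0.079, 0.0, 0.0]
wrist_force: [-1.0, -0.8, 0.6]
gripper_width: -0.001
gripper_force: 0.2
```

```bash
python3 -c "
from h import *
bp()"; python3 flap.py wrist scene| grep front
```

```text
t 22.73 p [0.5384 0.1643 0.0294] yawx 9.04 tilt [ 0.0002 -0.    ] f [-1.  -0.8  0.6] m [-0.02  0.07  0.02] w -0.001 0.2
box-frame tcp [-58.2  -0.2] z 29.4 F box [-1.1 -0.6]
wrist front 4068 outward [-17.3  -7.2   4.1] z [61.5 65.8 78. ] w [-12.5  16.3]
scene front 153 outward [-17.2  -2.2  13.6] z [62.5 66.4 78.6] w [-12.8  15.8]
```

Lip end is at −17.3 mm (closed). Now press gently.

step_arm(
  rows=[
    {"translation": [0.015,0.002,0],"angular": [0,0,0],"grip": 0},
  ],
)

```text
clock: 22.92
ee_pos: [0.5386, 0.1643, 0.0293]
tool_rot: [0.997, 0.079, 0.0, 0.0]
wrist_force: [0.1, 0.1, -0.8]
gripper_width: 0.004
gripper_force: 0.2
```

step_arm(
  rows=[
    {"translation": [0.015,0.002,0],"angular": [0,0,0],"grip": 0},
  ],
)

```text
clock: 23.0
ee_pos: [0.539, 0.1644, 0.0293]
tool_rot: [0.997, 0.079, 0.0, 0.0]
wrist_force: [-0.4, 0.2, 0.4]
gripper_width: 0.003
gripper_force: 0.2
```

step_arm(
  rows=[
    {"translation": [0,0,0],"angular": [0,0,0],"grip": 0},
  ],
)

```text
clock: 23.08
ee_pos: [0.539, 0.1644, 0.0293]
tool_rot: [0.997, 0.079, 0.0, 0.0]
wrist_force: [0.1, -0.5, 0.6]
gripper_width: 0.0
gripper_force: 0.0
```

```bash
python3 -c "
from h import *
bp()"
```

```text
t 23.08 p [0.539  0.1644 0.0293] yawx 9.05 tilt [ 0.0001 -0.    ] f [ 0.1 -0.5  0.6] m [0.01 0.02 0.03] w 0.0 0.0
box-frame tcp [-57.5  -0.2] z 29.3 F box [ 0.1 -0.5]
```

step_arm(
  rows=[
    {"translation": [0.015,0.002,0],"angular": [0,0,0],"grip": 0},
  ],
)

```text
clock: 23.17
ee_pos: [0.5393, 0.1644, 0.0293]
tool_rot: [0.997, 0.079, -0.0, 0.0]
wrist_force: [-1.5, 0.6, -0.1]
gripper_width: 0.001
gripper_force: 0.5
```

step_arm(
  rows=[
    {"translation": [0.015,0.002,0],"angular": [0,0,0],"grip": 0},
  ],
)

```text
clock: 23.25
ee_pos: [0.5395, 0.1644, 0.0293]
tool_rot: [0.997, 0.079, -0.0, 0.0]
wrist_force: [-1.4, -0.1, 1.1]
gripper_width: 0.0
gripper_force: 0.9
```

step_arm(
  rows=[
    {"translation": [0.015,0.002,0],"angular": [0,0,0],"grip": 0},
  ],
)

```text
clock: 23.33
ee_pos: [0.5396, 0.1644, 0.0292]
tool_rot: [0.997, 0.079, -0.001, 0.0]
wrist_force: [-3.3, -1.4, 1.8]
gripper_width: -0.001
gripper_force: 2.0
```

step_arm(
  rows=[
    {"translation": [0.015,0.002,0],"angular": [0,0,0],"grip": 0},
  ],
)

```text
clock: 23.42
ee_pos: [0.5397, 0.1644, 0.0291]
tool_rot: [0.997, 0.079, -0.001, 0.0]
wrist_force: [-5.4, -2.0, 2.5]
gripper_width: 0.005
gripper_force: 2.8
```

```bash
python3 -c "
from h import *
bp()"; python3 flap.py wrist | grep front
```

```text
t 23.42 p [0.5397 0.1644 0.0291] yawx 9.06 tilt [-0.0016 -0.0006] f [-5.4 -2.   2.5] m [-0.19  1.15 -0.03] w 0.005 2.8
box-frame tcp [-56.9  -0.2] z 29.1 F box [-5.6 -1.2]
wrist front 3986 outward [-18.5  -8.2   2.7] z [61.6 65.6 77.9] w [-12.5  16.4]
```

step_arm(
  rows=[
    {"translation": [0.015,0.002,0],"angular": [0,0,0],"grip": 0},
  ],
)

```text
clock: 23.55
ee_pos: [0.5398, 0.1645, 0.029]
tool_rot: [0.997, 0.079, -0.001, 0.0]
wrist_force: [-6.8, -1.0, 3.1]
gripper_width: -0.002
gripper_force: 3.5
```

step_arm(
  rows=[
    {"translation": [0.015,0.002,0],"angular": [0,0,0],"grip": 0},
  ],
)

```text
clock: 23.63
ee_pos: [0.5399, 0.1645, 0.0289]
tool_rot: [0.997, 0.079, -0.001, 0.0]
wrist_force: [-7.3, -1.2, 2.8]
gripper_width: -0.003
gripper_force: 4.0
```

step_arm(
  rows=[
    {"translation": [0.005,0.001,0],"angular": [0,0,0],"grip": 0},
    {"translation": [0,0,0],"angular": [0,0,0],"grip": 0},
  ],
)

```text
clock: 23.8
ee_pos: [0.5399, 0.1645, 0.0289]
tool_rot: [0.997, 0.079, -0.001, 0.0]
wrist_force: [-6.4, -0.9, 3.9]
gripper_width: -0.003
gripper_force: 3.8
```

```bash
python3 -c "
from h import *
bp()"
```

```text
t 23.8 p [0.5399 0.1645 0.0289] yawx 9.06 tilt [-0.0028 -0.001 ] f [-6.4 -0.9  3.9] m [-0.26  1.55 -0.01] w -0.003 3.8
box-frame tcp [-56.6  -0.2] z 28.9 F box [-6.5  0.1]
```

step_arm(
  rows=[
    {"translation": [0.015,0.002,0],"angular": [0,0,0],"grip": 0},
    {"translation": [0,0,0],"angular": [0,0,0],"grip": 0},
  ],
)

```text
clock: 23.97
ee_pos: [0.54, 0.1645, 0.0288]
tool_rot: [0.997, 0.079, -0.002, 0.0]
wrist_force: [-8.1, -0.5, 4.6]
gripper_width: -0.001
gripper_force: 4.3
```

step_arm(
  rows=[
    {"translation": [0.015,0.002,0],"angular": [0,0,0],"grip": 0},
    {"translation": [0,0,0],"angular": [0,0,0],"grip": 0},
  ],
)

```text
clock: 24.13
ee_pos: [0.5401, 0.1645, 0.0287]
tool_rot: [0.997, 0.079, -0.002, 0.001]
wrist_force: [-9.4, -1.9, 3.3]
gripper_width: -0.001
gripper_force: 4.8
```

```bash
python3 -c "
from h import *
bp()"
```

```text
t 24.13 p [0.5401 0.1645 0.0287] yawx 9.07 tilt [-0.0038 -0.0013] f [-9.4 -1.9  3.3] m [-0.35  2.01 -0.04] w -0.001 4.8
box-frame tcp [-56.4  -0.2] z 28.7 F box [-9.6 -0.4]
```

step_arm(
  rows=[
    {"translation": [0.005,0.001,0],"angular": [0,0,0],"grip": 0},
    {"translation": [0,0,0],"angular": [0,0,0],"grip": 0},
    {"translation": [0,0,0],"angular": [0,0,0],"grip": 0},
    {"translation": [0,0,0],"angular": [0,0,0],"grip": 0},
    {"translation": [0,0,0],"angular": [0,0,0],"grip": 0},
  ],
)

```text
clock: 24.55
ee_pos: [0.5402, 0.1645, 0.0287]
tool_rot: [0.997, 0.079, -0.002, 0.001]
wrist_force: [-8.9, -2.5, 3.5]
gripper_width: 0.001
gripper_force: 5.0
```

step_arm(
  rows=[
    {"translation": [0,0,0],"angular": [0,0,0],"grip": 0},
    {"translation": [0,0,0],"angular": [0,0,0],"grip": 0},
    {"translation": [0,0,0],"angular": [0,0,0],"grip": 0},
  ],
)

```text
clock: 24.8
ee_pos: [0.5402, 0.1646, 0.0287]
tool_rot: [0.997, 0.079, -0.002, 0.001]
wrist_force: [-8.3, -0.8, 4.2]
gripper_width: -0.0
gripper_force: 5.0
```

step_arm(
  rows=[
    {"translation": [-0.06,-0.01,0],"angular": [0,0,0],"grip": 0},
    {"translation": [-0.1,-0.016,0],"angular": [0,0,0],"grip": 0},
    {"translation": [-0.4,-0.06,0],"angular": [0,0,0],"grip": 0},
    {"translation": [-0.7,-0.1,0.4],"angular": [0,0,0],"grip": 0},
    {"translation": [-0.3,-0.05,0.9],"angular": [0,0,0],"grip": 0},
  ],
)

```text
clock: 25.22
ee_pos: [0.5003, 0.1582, 0.0598]
tool_rot: [0.997, 0.079, -0.002, 0.0]
wrist_force: [0.7, -0.5, 1.0]
gripper_width: -0.004
gripper_force: 0.0
```

```bash
python3 -c "
from h import *
bp();print(arm.read_state()['qpos'].round(2))"; python3 flap.py wrist scene side
```

```text
t 25.22 p [0.5003 0.1582 0.0598] yawx 9.07 tilt [-0.0043 -0.0011] f [ 0.7 -0.5  1. ] m [-0.03 -0.03  0.04] w -0.004 0.0
box-frame tcp [-96.7  -0.2] z 59.8 F box [ 0.6 -0.6]
[ 0.11  0.31 -0.57  1.87  0.2   1.02 -1.96]
wrist front 2384 outward [-18.1 -10.7  -2.9] z [64.4 65.6 66.9] w [-13.   16.7]
wrist left 2883 outward [ 4.4 10.8 21.1] z [60.3 65.3 68.7] w [-14.4  15.3]
wrist right 2278 outward [ 5.4  9.7 19.3] z [59.5 64.7 67.7] w [-13.9  15.4]
scene front 67 outward [-19.2 -10.1  -5. ] z [62.7 65.8 67.6] w [-10.9  15.8]
scene left 150 outward [ 4.3 12.  19.5] z [60.3 64.8 69.3] w [-12.6  16.4]
scene right 69 outward [ 7.1 10.9 20. ] z [60.1 64.7 68.6] w [-10.4  17.1]
side front 58 outward [-18.7 -11.9  -6.1] z [63.  65.6 67.7] w [-8.6 16. ]
side left 100 outward [ 9.8 15.3 20.7] z [59.4 63.1 66.8] w [-11.8  15.8]
side right 17 outward [ 5.6  7.7 10.1] z [61.5 63.4 65.4] w [-7.2 14.3]
```

Front flap is snapped (lip end −18 mm, top 65.6 mm) and was pressed at about 9–10 N. Turn the tool a quarter and go to the left end.

step_arm(
  rows=[
    {"translation": [0.21,0.32,0.6],"angular": [0,0,1],"grip": 0},
    {"translation": [0.21,0.32,0.6],"angular": [0,0,1],"grip": 0},
    {"translation": [0.21,0.32,0.6],"angular": [0,0,1],"grip": 0},
    {"translation": [0.21,0.32,0.6],"angular": [0,0,1],"grip": 0},
    {"translation": [0.21,0.32,0],"angular": [0,0,1],"grip": 0},
  ],
)

```text
clock: 25.78
ee_pos: [0.5316, 0.1998, 0.1243]
tool_rot: [0.942, 0.336, 0.002, 0.0]
wrist_force: [1.2, 0.3, 0.7]
gripper_width: -0.001
gripper_force: 0.0
```

step_arm(
  rows=[
    {"translation": [0.21,0.32,0],"angular": [0,0,1],"grip": 0},
    {"translation": [0.21,0.32,0],"angular": [0,0,1],"grip": 0},
    {"translation": [0.21,0.32,0],"angular": [0,0,1],"grip": 0},
    {"translation": [0.21,0.32,0],"angular": [0,0,1],"grip": 0},
    {"translation": [0.21,0.32,0],"angular": [0,0,1],"grip": 0},
  ],
)

```text
clock: 26.2
ee_pos: [0.5564, 0.2391, 0.1211]
tool_rot: [0.823, 0.569, 0.0, -0.0]
wrist_force: [-0.5, 0.0, -0.3]
gripper_width: 0.004
gripper_force: 0.0
```

step_arm(
  rows=[
    {"translation": [0.21,0.32,0],"angular": [0,0,1],"grip": 0},
    {"translation": [0.21,0.32,0],"angular": [0,0,1],"grip": 0},
    {"translation": [0.21,0.32,0],"angular": [0,0,1],"grip": 0},
    {"translation": [0.21,0.32,0],"angular": [0,0,1],"grip": 0},
    {"translation": [0.21,0.32,0],"angular": [0,0,1],"grip": 0},
  ],
)

```text
clock: 26.62
ee_pos: [0.5827, 0.2791, 0.1209]
tool_rot: [0.647, 0.762, 0.0, -0.0]
wrist_force: [0.6, 0.1, 1.2]
gripper_width: 0.002
gripper_force: 0.0
```

step_arm(
  rows=[
    {"translation": [0,0,0],"angular": [0,0,0],"grip": 0},
    {"translation": [0,0,0],"angular": [0,0,0],"grip": 0},
    {"translation": [0,0,0],"angular": [0,0,0],"grip": 0},
  ],
)

```text
clock: 26.87
ee_pos: [0.5819, 0.2784, 0.1213]
tool_rot: [0.651, 0.759, -0.0, -0.0]
wrist_force: [-0.1, 0.0, -0.5]
gripper_width: 0.001
gripper_force: 0.0
```

```bash
python3 -c "
from h import *
bp();print(arm.read_state()['qpos'].round(2))"
```

```text
t 26.87 p [0.5819 0.2784 0.1213] yawx 98.83 tilt [-0.0004 -0.0002] f [-0.1  0.  -0.5] m [ 0.05 -0.02 -0.01] w 0.001 0.0
box-frame tcp [  2.8 105.6] z 121.3 F box [-0.1  0. ]
[ 0.07  0.57 -0.81  1.48  0.42  1.28 -0.64]
```

step_arm(
  rows=[
    {"translation": [-0.08,-0.012,-0.8],"angular": [0,0,0],"grip": 0},
    {"translation": [0,0,-1],"angular": [0,0,0],"grip": 0},
    {"translation": [0,0,-1],"angular": [0,0,0],"grip": 0},
    {"translation": [0,0,-0.9],"angular": [0,0,0],"grip": 0},
    {"translation": [0,0,0],"angular": [0,0,0],"grip": 0},
  ],
)

```text
clock: 27.28
ee_pos: [0.5777, 0.2761, 0.0248]
tool_rot: [0.65, 0.76, -0.003, -0.001]
wrist_force: [-0.2, -1.1, 0.3]
gripper_width: 0.0
gripper_force: 0.0
```

step_arm(
  rows=[
    {"translation": [0.013,-0.08,0],"angular": [0,0,0],"grip": 0},
    {"translation": [0.013,-0.08,0],"angular": [0,0,0],"grip": 0},
    {"translation": [0.013,-0.08,0],"angular": [0,0,0],"grip": 0},
    {"translation": [0.008,-0.05,0],"angular": [0,0,0],"grip": 0},
    {"translation": [0.008,-0.05,0],"angular": [0,0,0],"grip": 0},
  ],
)

```text
clock: 27.7
ee_pos: [0.5821, 0.27, 0.0305]
tool_rot: [0.649, 0.76, 0.001, 0.001]
wrist_force: [-0.7, 1.2, 0.1]
gripper_width: 0.001
gripper_force: 0.0
```

step_arm(
  rows=[
    {"translation": [0.008,-0.05,0],"angular": [0,0,0],"grip": 0},
    {"translation": [0.008,-0.05,0],"angular": [0,0,0],"grip": 0},
    {"translation": [0.008,-0.05,0],"angular": [0,0,0],"grip": 0},
    {"translation": [0.008,-0.05,0],"angular": [0,0,0],"grip": 0},
    {"translation": [0.008,-0.05,0],"angular": [0,0,0],"grip": 0},
  ],
)

```text
clock: 28.12
ee_pos: [0.5823, 0.2639, 0.0294]
tool_rot: [0.649, 0.761, 0.0, -0.0]
wrist_force: [0.7, 0.3, 0.6]
gripper_width: 0.001
gripper_force: 0.3
```

```bash
python3 -c "
from h import *
bp()"; python3 flap.py scene side|grep left
```

```text
t 28.12 p [0.5823 0.2639 0.0294] yawx 99.05 tilt [0.0001 0.0003] f [0.7 0.3 0.6] m [0.14 0.04 0.05] w 0.001 0.3
box-frame tcp [ 0.9 91.3] z 29.4 F box [0.7 0.2]
scene left 78 outward [ 3.1 20.8 37.8] z [60.2 64.6 71.8] w [ 6.9 17.1]
side left 48 outward [14.4 36.1 38.4] z [60.5 68.8 79.6] w [-12.1  17.7]
```

step_arm(
  rows=[
    {"translation": [0.008,-0.05,0],"angular": [0,0,0],"grip": 0},
    {"translation": [0.008,-0.05,0],"angular": [0,0,0],"grip": 0},
    {"translation": [0.008,-0.05,0],"angular": [0,0,0],"grip": 0},
    {"translation": [0.008,-0.05,0],"angular": [0,0,0],"grip": 0},
  ],
)

```text
clock: 28.55
ee_pos: [0.5832, 0.2588, 0.0293]
tool_rot: [0.649, 0.761, 0.0, -0.0]
wrist_force: [0.4, 0.3, 0.1]
gripper_width: 0.002
gripper_force: 0.2
```

step_arm(
  rows=[
    {"translation": [0.006,-0.04,0],"angular": [0,0,0],"grip": 0},
    {"translation": [0.005,-0.03,0],"angular": [0,0,0],"grip": 0},
    {"translation": [0.005,-0.03,0],"angular": [0,0,0],"grip": 0},
    {"translation": [0.005,-0.03,0],"angular": [0,0,0],"grip": 0},
  ],
)

```text
clock: 28.88
ee_pos: [0.5837, 0.2555, 0.0293]
tool_rot: [0.649, 0.761, 0.0, 0.0]
wrist_force: [0.7, 0.5, 0.2]
gripper_width: -0.004
gripper_force: 0.2
```

step_arm(
  rows=[
    {"translation": [0.003,-0.02,0],"angular": [0,0,0],"grip": 0},
    {"translation": [0.003,-0.02,0],"angular": [0,0,0],"grip": 0},
    {"translation": [0.003,-0.02,0],"angular": [0,0,0],"grip": 0},
    {"translation": [0.003,-0.02,0],"angular": [0,0,0],"grip": 0},
  ],
)

```text
clock: 29.22
ee_pos: [0.584, 0.2536, 0.0294]
tool_rot: [0.649, 0.761, 0.0, 0.0]
wrist_force: [-0.8, -0.3, 0.2]
gripper_width: 0.001
gripper_force: 0.2
```

step_arm(
  rows=[
    {"translation": [0.003,-0.02,0],"angular": [0,0,0],"grip": 0},
    {"translation": [0.003,-0.02,0],"angular": [0,0,0],"grip": 0},
  ],
)

```text
clock: 29.38
ee_pos: [0.5841, 0.2526, 0.0293]
tool_rot: [0.649, 0.761, 0.0, -0.0]
wrist_force: [-0.6, 1.0, 0.5]
gripper_width: -0.003
gripper_force: 0.6
```

```bash
python3 -c "
from h import *
bp()"
```

```text
t 29.38 p [0.5841 0.2526 0.0293] yawx 99.05 tilt [0.0001 0.0001] f [-0.6  1.   0.5] m [0.25 0.04 0.05] w -0.003 0.6
box-frame tcp [ 0.9 79.9] z 29.3 F box [-0.5  1.1]
```

step_arm(
  rows=[
    {"translation": [0.003,-0.02,0],"angular": [0,0,0],"grip": 0},
    {"translation": [0.003,-0.02,0],"angular": [0,0,0],"grip": 0},
  ],
)

```text
clock: 29.55
ee_pos: [0.5843, 0.2522, 0.0296]
tool_rot: [0.649, 0.761, 0.0, -0.0]
wrist_force: [-0.6, 3.0, 1.5]
gripper_width: 0.001
gripper_force: 1.4
```

step_arm(
  rows=[
    {"translation": [0.003,-0.02,0],"angular": [0,0,0],"grip": 0},
    {"translation": [0.003,-0.02,0],"angular": [0,0,0],"grip": 0},
  ],
)

```text
clock: 29.72
ee_pos: [0.5844, 0.2515, 0.0297]
tool_rot: [0.649, 0.761, 0.001, -0.0]
wrist_force: [0.5, 4.0, 0.6]
gripper_width: 0.001
gripper_force: 2.1
```

step_arm(
  rows=[
    {"translation": [0.003,-0.02,0],"angular": [0,0,0],"grip": 0},
  ],
)

```text
clock: 29.8
ee_pos: [0.5844, 0.2509, 0.0296]
tool_rot: [0.649, 0.761, 0.001, -0.0]
wrist_force: [-0.6, 3.8, 2.2]
gripper_width: -0.001
gripper_force: 2.2
```

```bash
python3 -c "
from h import *
bp()"
```

```text
t 29.8 p [0.5844 0.2509 0.0296] yawx 99.08 tilt [0.0004 0.0011] f [-0.6  3.8  2.2] m [0.91 0.14 0.06] w -0.001 2.2
box-frame tcp [ 0.9 78.1] z 29.6 F box [0.  3.8]
```

step_arm(
  rows=[
    {"translation": [0.003,-0.02,0],"angular": [0,0,0],"grip": 0},
    {"translation": [0.003,-0.02,0],"angular": [0,0,0],"grip": 0},
  ],
)

```text
clock: 29.97
ee_pos: [0.5846, 0.2494, 0.0295]
tool_rot: [0.649, 0.761, 0.0, -0.0]
wrist_force: [-0.8, 3.2, 0.7]
gripper_width: -0.002
gripper_force: 1.9
```

step_arm(
  rows=[
    {"translation": [0.003,-0.02,0],"angular": [0,0,0],"grip": 0},
  ],
)

```text
clock: 30.05
ee_pos: [0.5847, 0.2485, 0.0293]
tool_rot: [0.649, 0.761, -0.0, 0.0]
wrist_force: [-0.4, 3.4, 1.4]
gripper_width: 0.0
gripper_force: 1.3
```

step_arm(
  rows=[
    {"translation": [0.003,-0.02,0],"angular": [0,0,0],"grip": 0},
  ],
)

```text
clock: 30.13
ee_pos: [0.5849, 0.2475, 0.0292]
tool_rot: [0.649, 0.761, -0.0, 0.0]
wrist_force: [0.6, 2.0, 0.7]
gripper_width: 0.0
gripper_force: 0.7
```

step_arm(
  rows=[
    {"translation": [0.003,-0.02,0],"angular": [0,0,0],"grip": 0},
  ],
)

```text
clock: 30.22
ee_pos: [0.585, 0.2466, 0.029]
tool_rot: [0.649, 0.76, -0.001, 0.0]
wrist_force: [1.1, -0.2, -0.3]
gripper_width: 0.003
gripper_force: 0.1
```

```bash
python3 -c "
from h import *
bp()"
```

```text
t 30.22 p [0.585  0.2466 0.029 ] yawx 99.01 tilt [-0.0002 -0.0012] f [ 1.1 -0.2 -0.3] m [ 0.01  0.   -0.04] w 0.003 0.1
box-frame tcp [ 0.8 73.7] z 29.0 F box [ 1.  -0.3]
```

step_arm(
  rows=[
    {"translation": [0.003,-0.02,0],"angular": [0,0,0],"grip": 0},
    {"translation": [0.003,-0.02,0],"angular": [0,0,0],"grip": 0},
  ],
)

```text
clock: 30.38
ee_pos: [0.5851, 0.2456, 0.029]
tool_rot: [0.649, 0.76, -0.001, 0.0]
wrist_force: [0.7, 1.4, 1.0]
gripper_width: 0.002
gripper_force: 0.0
```

step_arm(
  rows=[
    {"translation": [0.003,-0.02,0],"angular": [0,0,0],"grip": 0},
    {"translation": [0.002,-0.015,0],"angular": [0,0,0],"grip": 0},
  ],
)

```text
clock: 30.55
ee_pos: [0.5852, 0.2453, 0.0292]
tool_rot: [0.649, 0.761, -0.0, 0.0]
wrist_force: [0.3, 0.5, -0.0]
gripper_width: -0.002
gripper_force: 0.0
```

step_arm(
  rows=[
    {"translation": [0.002,-0.015,0],"angular": [0,0,0],"grip": 0},
    {"translation": [0,0,0],"angular": [0,0,0],"grip": 0},
  ],
)

```text
clock: 30.72
ee_pos: [0.5852, 0.2452, 0.0293]
tool_rot: [0.649, 0.761, -0.0, 0.0]
wrist_force: [-0.6, -0.7, 0.1]
gripper_width: 0.002
gripper_force: 0.0
```

```bash
python3 -c "
from h import *
bp()"
```

```text
t 30.72 p [0.5852 0.2452 0.0293] yawx 99.04 tilt [ 0.     -0.0001] f [-0.6 -0.7  0.1] m [-0.02  0.02 -0.02] w 0.002 0.0
box-frame tcp [ 0.8 72.3] z 29.3 F box [-0.7 -0.6]
```

step_arm(
  rows=[
    {"translation": [0.002,-0.015,0],"angular": [0,0,0],"grip": 0},
    {"translation": [0.002,-0.015,0],"angular": [0,0,0],"grip": 0},
    {"translation": [0.002,-0.015,0],"angular": [0,0,0],"grip": 0},
  ],
)

```text
clock: 30.97
ee_pos: [0.5853, 0.2446, 0.0294]
tool_rot: [0.649, 0.761, 0.0, -0.0]
wrist_force: [-0.4, 1.5, 0.3]
gripper_width: -0.002
gripper_force: 0.9
```

step_arm(
  rows=[
    {"translation": [0.002,-0.015,0],"angular": [0,0,0],"grip": 0},
    {"translation": [0.002,-0.015,0],"angular": [0,0,0],"grip": 0},
  ],
)

```text
clock: 31.13
ee_pos: [0.5854, 0.2442, 0.0296]
tool_rot: [0.649, 0.761, 0.0, -0.0]
wrist_force: [0.4, 3.5, 1.4]
gripper_width: -0.0
gripper_force: 1.7
```

step_arm(
  rows=[
    {"translation": [0.002,-0.015,0],"angular": [0,0,0],"grip": 0},
    {"translation": [0.002,-0.015,0],"angular": [0,0,0],"grip": 0},
  ],
)

```text
clock: 31.3
ee_pos: [0.5854, 0.2439, 0.0297]
tool_rot: [0.649, 0.761, 0.001, -0.0]
wrist_force: [-1.4, 6.4, 0.5]
gripper_width: 0.004
gripper_force: 3.1
```

```bash
python3 -c "
from h import *
bp()"
```

```text
t 31.3 p [0.5854 0.2439 0.0297] yawx 99.1 tilt [0.0004 0.0017] f [-1.4  6.4  0.5] m [1.34 0.19 0.  ] w 0.004 3.1
box-frame tcp [ 0.8 71.1] z 29.7 F box [-0.4  6.5]
```

step_arm(
  rows=[
    {"translation": [0.002,-0.015,0],"angular": [0,0,0],"grip": 0},
    {"translation": [0.002,-0.015,0],"angular": [0,0,0],"grip": 0},
  ],
)

```text
clock: 31.47
ee_pos: [0.5854, 0.2438, 0.0297]
tool_rot: [0.649, 0.761, 0.001, -0.001]
wrist_force: [-0.5, 6.9, 0.9]
gripper_width: -0.003
gripper_force: 3.9
```

step_arm(
  rows=[
    {"translation": [0.001,-0.01,0],"angular": [0,0,0],"grip": 0},
    {"translation": [0,0,0],"angular": [0,0,0],"grip": 0},
  ],
)

```text
clock: 31.63
ee_pos: [0.5854, 0.2438, 0.0298]
tool_rot: [0.649, 0.761, 0.001, -0.001]
wrist_force: [-1.0, 6.9, 1.4]
gripper_width: -0.001
gripper_force: 3.8
```

```bash
python3 -c "
from h import *
bp()";  python3 flap.py scene side|grep left
```

```text
t 31.63 p [0.5854 0.2438 0.0298] yawx 99.13 tilt [0.0005 0.0028] f [-1.   6.9  1.4] m [1.61 0.18 0.03] w -0.001 3.8
box-frame tcp [ 0.8 70.9] z 29.8 F box [0.1 7. ]
scene left 82 outward [-14.8   4.6  17.2] z [60.  65.5 75. ] w [ 6.9 17.1]
side left 47 outward [13.1 16.3 18.4] z [59.5 69.2 79.6] w [-9.7 16.5]
```

step_arm(
  rows=[
    {"translation": [0.002,-0.015,0],"angular": [0,0,0],"grip": 0},
    {"translation": [0.002,-0.015,0],"angular": [0,0,0],"grip": 0},
  ],
)

```text
clock: 31.9
ee_pos: [0.5854, 0.2435, 0.0299]
tool_rot: [0.648, 0.761, 0.002, -0.001]
wrist_force: [-1.0, 9.7, 1.0]
gripper_width: -0.004
gripper_force: 4.6
```

step_arm(
  rows=[
    {"translation": [0.001,-0.005,0],"angular": [0,0,0],"grip": 0},
    {"translation": [0,0,0],"angular": [0,0,0],"grip": 0},
    {"translation": [0,0,0],"angular": [0,0,0],"grip": 0},
  ],
)

```text
clock: 32.15
ee_pos: [0.5855, 0.2435, 0.0299]
tool_rot: [0.648, 0.761, 0.002, -0.001]
wrist_force: [-1.9, 8.8, 0.9]
gripper_width: 0.004
gripper_force: 4.4
```

```bash
python3 -c "
from h import *
bp()"
```

```text
t 32.15 p [0.5855 0.2435 0.0299] yawx 99.15 tilt [0.0007 0.0035] f [-1.9  8.8  0.9] m [1.93 0.2  0.05] w 0.004 4.4
box-frame tcp [ 0.8 70.6] z 29.9 F box [-0.5  9. ]
```

step_arm(
  rows=[
    {"translation": [0.001,-0.01,0],"angular": [0,0,0],"grip": 0},
    {"translation": [0,0,0],"angular": [0,0,0],"grip": 0},
    {"translation": [0,0,0],"angular": [0,0,0],"grip": 0},
    {"translation": [0,0,0],"angular": [0,0,0],"grip": 0},
    {"translation": [0,0,0],"angular": [0,0,0],"grip": 0},
  ],
)

```text
clock: 32.57
ee_pos: [0.5854, 0.2434, 0.03]
tool_rot: [0.648, 0.761, 0.002, -0.001]
wrist_force: [-0.6, 9.1, 1.4]
gripper_width: 0.002
gripper_force: 4.6
```

step_arm(
  rows=[
    {"translation": [0,0,0],"angular": [0,0,0],"grip": 0},
    {"translation": [0,0,0],"angular": [0,0,0],"grip": 0},
    {"translation": [-0.009,0.06,0],"angular": [0,0,0],"grip": 0},
    {"translation": [-0.03,0.2,0],"angular": [0,0,0],"grip": 0},
    {"translation": [-0.08,0.5,0],"angular": [0,0,0],"grip": 0},
  ],
)

```text
clock: 32.98
ee_pos: [0.5837, 0.2572, 0.0289]
tool_rot: [0.65, 0.76, -0.001, 0.001]
wrist_force: [-0.5, -1.1, -0.3]
gripper_width: 0.001
gripper_force: 0.0
```

step_arm(
  rows=[
    {"translation": [-0.08,0.5,0.2],"angular": [0,0,0],"grip": 0},
    {"translation": [0,0,0.9],"angular": [0,0,0],"grip": 0},
    {"translation": [0,0,1],"angular": [0,0,0],"grip": 0},
    {"translation": [0,0,1],"angular": [0,0,0],"grip": 0},
    {"translation": [0,0,0.8],"angular": [0,0,0],"grip": 0},
  ],
)

```text
clock: 33.4
ee_pos: [0.5806, 0.2737, 0.129]
tool_rot: [0.649, 0.761, 0.001, 0.0]
wrist_force: [0.7, -0.7, -0.5]
gripper_width: 0.002
gripper_force: 0.0
```

```bash
python3 -c "
from h import *
bp()"; python3 flap.py scene side|grep left
```

```text
t 33.4 p [0.5806 0.2737 0.129 ] yawx 99.12 tilt [0.0009 0.0006] f [ 0.7 -0.7 -0.5] m [ 0.03 -0.06 -0.02] w 0.002 0.0
box-frame tcp [  0.7 101.2] z 129.0 F box [ 0.6 -0.8]
scene left 127 outward [-15.7  -7.6  -0.9] z [61.4 65.6 67.4] w [-11.4  16.3]
side left 90 outward [-13.   -3.6   0.3] z [59.6 64.8 66.9] w [-10.   14.8]
```

step_arm(
  rows=[
    {"translation": [0.13,-0.82,0.1],"angular": [0,0,0],"grip": 0},
    {"translation": [0.13,-0.82,0.1],"angular": [0,0,0],"grip": 0},
    {"translation": [0.13,-0.82,0],"angular": [0,0,0],"grip": 0},
    {"translation": [0.13,-0.82,0],"angular": [0,0,0],"grip": 0},
    {"translation": [0.13,-0.82,0],"angular": [0,0,0],"grip": 0},
  ],
)

```text
clock: 33.92
ee_pos: [0.5967, 0.1694, 0.1314]
tool_rot: [0.649, 0.761, -0.0, -0.0]
wrist_force: [-0.2, 0.3, 0.3]
gripper_width: 0.003
gripper_force: 0.0
```

step_arm(
  rows=[
    {"translation": [0.13,-0.82,0],"angular": [0,0,0],"grip": 0},
    {"translation": [0.13,-0.82,0],"angular": [0,0,0],"grip": 0},
    {"translation": [0.13,-0.82,0],"angular": [0,0,0],"grip": 0},
    {"translation": [0.13,-0.82,0],"angular": [0,0,0],"grip": 0},
    {"translation": [0.13,-0.82,0],"angular": [0,0,0],"grip": 0},
  ],
)

```text
clock: 34.33
ee_pos: [0.6131, 0.0669, 0.1313]
tool_rot: [0.649, 0.761, -0.0, -0.0]
wrist_force: [-0.3, -0.7, 0.1]
gripper_width: -0.001
gripper_force: 0.0
```

step_arm(
  rows=[
    {"translation": [0,0,0],"angular": [0,0,0],"grip": 0},
    {"translation": [0,0,0],"angular": [0,0,0],"grip": 0},
    {"translation": [0,0,0],"angular": [0,0,0],"grip": 0},
  ],
)

```text
clock: 34.58
ee_pos: [0.613, 0.0684, 0.1315]
tool_rot: [0.649, 0.761, 0.0, -0.0]
wrist_force: [-0.2, 0.9, 0.3]
gripper_width: -0.003
gripper_force: 0.0
```

```bash
python3 -c "
from h import *
bp();print(arm.read_state()['qpos'].round(2))"; python3 flap.py scene side wrist|grep right
```

```text
t 34.58 p [0.613  0.0684 0.1315] yawx 99.11 tilt [-0.0006  0.0006] f [-0.2  0.9  0.3] m [-0.08 -0.01 -0.04] w -0.003 0.0
box-frame tcp [   0.4 -106.6] z 131.5 F box [-0.   0.9]
[ 0.42  0.49 -0.79  1.55  0.36  1.26 -0.27]
scene right 69 outward [ 7.2 10.8 19.5] z [59.9 65.  68.5] w [-9.9 17.1]
side right 19 outward [ 6.2  7.8 12.1] z [60.4 63.2 65.8] w [-7.2 14.2]
wrist right 852 outward [ 5.3 11.5 19.7] z [59.3 64.4 67.6] w [-14.   15.7]
```

step_arm(
  rows=[
    {"translation": [0,0,-0.7],"angular": [0,0,0],"grip": 0},
    {"translation": [0,0,-1],"angular": [0,0,0],"grip": 0},
    {"translation": [0,0,-1],"angular": [0,0,0],"grip": 0},
    {"translation": [0,0,-0.9],"angular": [0,0,0],"grip": 0},
    {"translation": [0,0,-0.48],"angular": [0,0,0],"grip": 0},
  ],
)

```text
clock: 35.15
ee_pos: [0.6118, 0.0677, 0.0272]
tool_rot: [0.649, 0.761, -0.001, -0.001]
wrist_force: [-1.2, -0.8, 1.1]
gripper_width: -0.002
gripper_force: 0.0
```

step_arm(
  rows=[
    {"translation": [0,0,0],"angular": [0,0,0],"grip": 0},
    {"translation": [-0.013,0.08,0],"angular": [0,0,0],"grip": 0},
    {"translation": [-0.013,0.08,0],"angular": [0,0,0],"grip": 0},
    {"translation": [-0.013,0.08,0],"angular": [0,0,0],"grip": 0},
    {"translation": [-0.008,0.05,0],"angular": [0,0,0],"grip": 0},
  ],
)

```text
clock: 35.57
ee_pos: [0.6129, 0.0751, 0.0312]
tool_rot: [0.649, 0.761, 0.001, 0.001]
wrist_force: [0.4, -0.3, -0.6]
gripper_width: -0.004
gripper_force: 0.0
```

step_arm(
  rows=[
    {"translation": [-0.008,0.05,0],"angular": [0,0,0],"grip": 0},
    {"translation": [-0.008,0.05,0],"angular": [0,0,0],"grip": 0},
    {"translation": [-0.008,0.05,0],"angular": [0,0,0],"grip": 0},
    {"translation": [-0.008,0.05,0],"angular": [0,0,0],"grip": 0},
    {"translation": [-0.008,0.05,0],"angular": [0,0,0],"grip": 0},
  ],
)

```text
clock: 35.98
ee_pos: [0.6112, 0.0805, 0.0299]
tool_rot: [0.649, 0.761, -0.0, 0.0]
wrist_force: [0.3, -1.1, -0.5]
gripper_width: 0.001
gripper_force: 0.3
```

step_arm(
  rows=[
    {"translation": [-0.008,0.05,0],"angular": [0,0,0],"grip": 0},
    {"translation": [-0.008,0.05,0],"angular": [0,0,0],"grip": 0},
    {"translation": [-0.008,0.05,0],"angular": [0,0,0],"grip": 0},
  ],
)

```text
clock: 36.23
ee_pos: [0.6106, 0.0844, 0.0298]
tool_rot: [0.649, 0.761, 0.0, 0.0]
wrist_force: [0.1, -0.7, 0.5]
gripper_width: -0.001
gripper_force: 0.3
```

```bash
python3 -c "
from h import *
bp()"; python3 flap.py scene wrist|grep right
```

```text
t 36.23 p [0.6106 0.0844 0.0298] yawx 99.04 tilt [ 0.0001 -0.    ] f [ 0.1 -0.7  0.5] m [-0.12 -0.03  0.04] w -0.001 0.3
box-frame tcp [  0.6 -90.4] z 29.8 F box [-0.  -0.7]
scene right 134 outward [ 1.  11.8 33.5] z [60.7 66.  77.2] w [-10.9  16.4]
wrist right 3561 outward [-1.3  8.6 20.8] z [61.1 66.2 78.1] w [-13.6  15.2]
```

step_arm(
  rows=[
    {"translation": [-0.008,0.05,0],"angular": [0,0,0],"grip": 0},
    {"translation": [-0.008,0.05,0],"angular": [0,0,0],"grip": 0},
    {"translation": [-0.006,0.04,0],"angular": [0,0,0],"grip": 0},
    {"translation": [-0.006,0.04,0],"angular": [0,0,0],"grip": 0},
    {"translation": [-0.005,0.03,0],"angular": [0,0,0],"grip": 0},
  ],
)

```text
clock: 36.75
ee_pos: [0.6097, 0.0898, 0.0299]
tool_rot: [0.649, 0.761, 0.0, 0.0]
wrist_force: [0.3, -0.2, 0.2]
gripper_width: 0.003
gripper_force: 0.2
```

step_arm(
  rows=[
    {"translation": [-0.005,0.03,0],"angular": [0,0,0],"grip": 0},
    {"translation": [-0.005,0.03,0],"angular": [0,0,0],"grip": 0},
    {"translation": [-0.003,0.02,0],"angular": [0,0,0],"grip": 0},
    {"translation": [-0.003,0.02,0],"angular": [0,0,0],"grip": 0},
  ],
)

```text
clock: 37.08
ee_pos: [0.6094, 0.0921, 0.0298]
tool_rot: [0.649, 0.761, 0.0, 0.0]
wrist_force: [-0.1, -1.3, -0.5]
gripper_width: -0.002
gripper_force: 0.2
```

step_arm(
  rows=[
    {"translation": [-0.003,0.02,0],"angular": [0,0,0],"grip": 0},
    {"translation": [-0.003,0.02,0],"angular": [0,0,0],"grip": 0},
  ],
)

```text
clock: 37.25
ee_pos: [0.6092, 0.0931, 0.0298]
tool_rot: [0.649, 0.761, 0.0, 0.0]
wrist_force: [0.6, -1.4, 1.1]
gripper_width: 0.002
gripper_force: 0.2
```

step_arm(
  rows=[
    {"translation": [-0.003,0.02,0],"angular": [0,0,0],"grip": 0},
    {"translation": [-0.003,0.02,0],"angular": [0,0,0],"grip": 0},
  ],
)

```text
clock: 37.42
ee_pos: [0.6091, 0.0941, 0.0298]
tool_rot: [0.649, 0.761, 0.0, 0.0]
wrist_force: [-0.4, -0.6, -0.7]
gripper_width: 0.005
gripper_force: 0.2
```

```bash
python3 -c "
from h import *
bp()"; python3 flap.py wrist|grep right
```

```text
t 37.42 p [0.6091 0.0941 0.0298] yawx 99.05 tilt [0.0001 0.    ] f [-0.4 -0.6 -0.7] m [-0.1   0.04  0.01] w 0.005 0.2
box-frame tcp [  0.6 -80.5] z 29.8 F box [-0.5 -0.5]
wrist right 3955 outward [-10.9  -0.7  11.2] z [63.  66.7 78.1] w [-13.6  15.3]
```

step_arm(
  rows=[
    {"translation": [-0.003,0.02,0],"angular": [0,0,0],"grip": 0},
    {"translation": [-0.003,0.02,0],"angular": [0,0,0],"grip": 0},
  ],
)

```text
clock: 37.63
ee_pos: [0.6089, 0.095, 0.0299]
tool_rot: [0.649, 0.761, -0.0, 0.0]
wrist_force: [0.4, -0.8, -0.1]
gripper_width: -0.003
gripper_force: 0.7
```

step_arm(
  rows=[
    {"translation": [-0.003,0.02,0],"angular": [0,0,0],"grip": 0},
    {"translation": [-0.003,0.02,0],"angular": [0,0,0],"grip": 0},
  ],
)

```text
clock: 37.8
ee_pos: [0.6089, 0.0956, 0.0299]
tool_rot: [0.649, 0.761, -0.0, 0.0]
wrist_force: [0.4, -2.5, 1.1]
gripper_width: 0.003
gripper_force: 1.3
```

step_arm(
  rows=[
    {"translation": [-0.003,0.02,0],"angular": [0,0,0],"grip": 0},
  ],
)

```text
clock: 37.88
ee_pos: [0.6088, 0.096, 0.0299]
tool_rot: [0.649, 0.761, -0.0, 0.0]
wrist_force: [0.4, -2.5, 1.2]
gripper_width: 0.002
gripper_force: 1.5
```

step_arm(
  rows=[
    {"translation": [-0.003,0.02,0],"angular": [0,0,0],"grip": 0},
  ],
)

```text
clock: 37.97
ee_pos: [0.6088, 0.0966, 0.0299]
tool_rot: [0.649, 0.761, -0.0, 0.0]
wrist_force: [0.9, -3.5, 0.9]
gripper_width: -0.002
gripper_force: 1.6
```

```bash
python3 -c "
from h import *
bp()"
```

```text
t 37.97 p [0.6088 0.0966 0.0299] yawx 99.02 tilt [ 0.0003 -0.0006] f [ 0.9 -3.5  0.9] m [-0.65 -0.1  -0.  ] w -0.002 1.6
box-frame tcp [  0.7 -78.1] z 29.9 F box [ 0.4 -3.6]
```

step_arm(
  rows=[
    {"translation": [-0.003,0.02,0],"angular": [0,0,0],"grip": 0},
  ],
)

```text
clock: 38.05
ee_pos: [0.6087, 0.0972, 0.0299]
tool_rot: [0.649, 0.761, -0.0, 0.0]
wrist_force: [-0.6, -2.6, 0.8]
gripper_width: -0.001
gripper_force: 1.5
```

step_arm(
  rows=[
    {"translation": [-0.003,0.02,0],"angular": [0,0,0],"grip": 0},
    {"translation": [-0.003,0.02,0],"angular": [0,0,0],"grip": 0},
  ],
)

```text
clock: 38.22
ee_pos: [0.6084, 0.0987, 0.0299]
tool_rot: [0.649, 0.761, 0.0, -0.0]
wrist_force: [1.2, -1.5, 0.2]
gripper_width: -0.0
gripper_force: 0.9
```

step_arm(
  rows=[
    {"translation": [-0.003,0.02,0],"angular": [0,0,0],"grip": 0},
  ],
)

```text
clock: 38.3
ee_pos: [0.6083, 0.0995, 0.0298]
tool_rot: [0.649, 0.761, 0.0, -0.0]
wrist_force: [0.0, -0.1, 0.5]
gripper_width: 0.002
gripper_force: 0.5
```

step_arm(
  rows=[
    {"translation": [-0.003,0.02,0],"angular": [0,0,0],"grip": 0},
  ],
)

```text
clock: 38.38
ee_pos: [0.608, 0.1002, 0.0298]
tool_rot: [0.649, 0.761, 0.0, -0.0]
wrist_force: [0.6, -0.1, -0.3]
gripper_width: 0.003
gripper_force: 0.2
```

```bash
python3 -c "
from h import *
bp()"
```

```text
t 38.38 p [0.608  0.1002 0.0298] yawx 99.08 tilt [-0.0001  0.0007] f [ 0.6 -0.1 -0.3] m [-0.05 -0.05  0.02] w 0.003 0.2
box-frame tcp [  0.5 -74.4] z 29.8 F box [ 0.6 -0.2]
```

Snapping. On to the stop, then press.

step_arm(
  rows=[
    {"translation": [-0.003,0.02,0],"angular": [0,0,0],"grip": 0},
    {"translation": [-0.003,0.02,0],"angular": [0,0,0],"grip": 0},
  ],
)

```text
clock: 38.55
ee_pos: [0.6079, 0.1012, 0.0298]
tool_rot: [0.649, 0.761, 0.0, -0.0]
wrist_force: [0.4, 0.1, -0.1]
gripper_width: -0.001
gripper_force: 0.0
```

step_arm(
  rows=[
    {"translation": [-0.003,0.02,0],"angular": [0,0,0],"grip": 0},
    {"translation": [-0.002,0.015,0],"angular": [0,0,0],"grip": 0},
  ],
)

```text
clock: 38.72
ee_pos: [0.6078, 0.1017, 0.0298]
tool_rot: [0.649, 0.761, 0.0, -0.0]
wrist_force: [0.5, 0.6, -0.0]
gripper_width: -0.003
gripper_force: 0.1
```

step_arm(
  rows=[
    {"translation": [-0.002,0.015,0],"angular": [0,0,0],"grip": 0},
    {"translation": [-0.002,0.015,0],"angular": [0,0,0],"grip": 0},
  ],
)

```text
clock: 38.88
ee_pos: [0.6078, 0.1022, 0.0298]
tool_rot: [0.649, 0.761, 0.0, -0.0]
wrist_force: [0.6, -0.3, 0.6]
gripper_width: 0.001
gripper_force: 0.2
```

step_arm(
  rows=[
    {"translation": [-0.002,0.015,0],"angular": [0,0,0],"grip": 0},
    {"translation": [0,0,0],"angular": [0,0,0],"grip": 0},
  ],
)

```text
clock: 39.05
ee_pos: [0.6078, 0.1027, 0.0298]
tool_rot: [0.649, 0.761, 0.0, -0.0]
wrist_force: [-0.3, 0.5, 0.4]
gripper_width: 0.0
gripper_force: 0.1
```

```bash
python3 -c "
from h import *
bp()"
```

```text
t 39.05 p [0.6078 0.1027 0.0298] yawx 99.05 tilt [0.     0.0001] f [-0.3  0.5  0.4] m [-0.09  0.04  0.01] w 0.0 0.1
box-frame tcp [  0.7 -71.9] z 29.8 F box [-0.2  0.6]
```

step_arm(
  rows=[
    {"translation": [-0.002,0.015,0],"angular": [0,0,0],"grip": 0},
    {"translation": [-0.002,0.015,0],"angular": [0,0,0],"grip": 0},
  ],
)

```text
clock: 39.22
ee_pos: [0.6077, 0.1032, 0.0298]
tool_rot: [0.649, 0.761, -0.0, 0.0]
wrist_force: [0.4, -2.1, 0.1]
gripper_width: -0.001
gripper_force: 1.1
```

step_arm(
  rows=[
    {"translation": [-0.002,0.015,0],"angular": [0,0,0],"grip": 0},
    {"translation": [-0.002,0.015,0],"angular": [0,0,0],"grip": 0},
  ],
)

```text
clock: 39.38
ee_pos: [0.6077, 0.1033, 0.0298]
tool_rot: [0.649, 0.761, -0.0, 0.0]
wrist_force: [-0.2, -4.0, 1.3]
gripper_width: -0.001
gripper_force: 1.9
```

step_arm(
  rows=[
    {"translation": [-0.002,0.015,0],"angular": [0,0,0],"grip": 0},
    {"translation": [-0.002,0.015,0],"angular": [0,0,0],"grip": 0},
  ],
)

```text
clock: 39.55
ee_pos: [0.6077, 0.1035, 0.0299]
tool_rot: [0.65, 0.76, -0.001, 0.001]
wrist_force: [0.3, -6.1, 2.6]
gripper_width: 0.001
gripper_force: 3.2
```

step_arm(
  rows=[
    {"translation": [-0.002,0.015,0],"angular": [0,0,0],"grip": 0},
  ],
)

```text
clock: 39.63
ee_pos: [0.6077, 0.1037, 0.0299]
tool_rot: [0.65, 0.76, -0.001, 0.001]
wrist_force: [0.1, -5.9, 3.8]
gripper_width: 0.002
gripper_force: 3.4
```

```bash
python3 -c "
from h import *
bp()"; python3 flap.py wrist|grep right
```

```text
t 39.63 p [0.6077 0.1037 0.0299] yawx 98.98 tilt [ 0.0002 -0.0018] f [ 0.1 -5.9  3.8] m [-1.45  0.04 -0.04] w 0.002 3.4
box-frame tcp [  0.8 -70.9] z 29.9 F box [-0.8 -5.9]
wrist right 3993 outward [-19.8  -9.8   1.5] z [61.4 65.6 77.9] w [-13.7  15.3]
```

step_arm(
  rows=[
    {"translation": [-0.002,0.015,0],"angular": [0,0,0],"grip": 0},
    {"translation": [-0.002,0.015,0],"angular": [0,0,0],"grip": 0},
  ],
)

```text
clock: 39.85
ee_pos: [0.6077, 0.1039, 0.0299]
tool_rot: [0.65, 0.76, -0.001, 0.001]
wrist_force: [-0.2, -8.1, 2.8]
gripper_width: 0.002
gripper_force: 4.2
```

step_arm(
  rows=[
    {"translation": [-0.002,0.015,0],"angular": [0,0,0],"grip": 0},
    {"translation": [0,0,0],"angular": [0,0,0],"grip": 0},
  ],
)

```text
clock: 40.02
ee_pos: [0.6078, 0.104, 0.0299]
tool_rot: [0.65, 0.76, -0.001, 0.001]
wrist_force: [-0.5, -8.5, 3.7]
gripper_width: -0.006
gripper_force: 4.2
```

```bash
python3 -c "
from h import *
bp()"
```

```text
t 40.02 p [0.6078 0.104  0.0299] yawx 98.94 tilt [ 0.0003 -0.0028] f [-0.5 -8.5  3.7] m [-1.83  0.04  0.02] w -0.006 4.2
box-frame tcp [  0.9 -70.6] z 29.9 F box [-1.8 -8.3]
```

step_arm(
  rows=[
    {"translation": [-0.002,0.016,0],"angular": [0,0,0],"grip": 0},
    {"translation": [0,0.004,0],"angular": [0,0,0],"grip": 0},
    {"translation": [0,0,0],"angular": [0,0,0],"grip": 0},
    {"translation": [0,0,0],"angular": [0,0,0],"grip": 0},
    {"translation": [0,0,0],"angular": [0,0,0],"grip": 0},
  ],
)

```text
clock: 40.43
ee_pos: [0.6078, 0.1041, 0.03]
tool_rot: [0.65, 0.76, -0.001, 0.001]
wrist_force: [-0.3, -9.3, 3.4]
gripper_width: 0.001
gripper_force: 4.7
```

step_arm(
  rows=[
    {"translation": [0,0,0],"angular": [0,0,0],"grip": 0},
    {"translation": [0,0,0],"angular": [0,0,0],"grip": 0},
    {"translation": [0,0,0],"angular": [0,0,0],"grip": 0},
    {"translation": [0,0,0],"angular": [0,0,0],"grip": 0},
  ],
)

```text
clock: 40.77
ee_pos: [0.6078, 0.1041, 0.0299]
tool_rot: [0.65, 0.76, -0.001, 0.001]
wrist_force: [-0.9, -9.5, 4.1]
gripper_width: -0.0
gripper_force: 4.7
```

step_arm(
  rows=[
    {"translation": [0.009,-0.06,0],"angular": [0,0,0],"grip": 0},
    {"translation": [0.03,-0.2,0],"angular": [0,0,0],"grip": 0},
    {"translation": [0.08,-0.5,0],"angular": [0,0,0],"grip": 0},
    {"translation": [0.08,-0.5,0.2],"angular": [0,0,0],"grip": 0},
    {"translation": [0,0,0.9],"angular": [0,0,0],"grip": 0},
  ],
)

```text
clock: 41.18
ee_pos: [0.6109, 0.0704, 0.0543]
tool_rot: [0.651, 0.759, -0.002, -0.001]
wrist_force: [0.1, -1.2, -0.6]
gripper_width: -0.003
gripper_force: 0.0
```

step_arm(
  rows=[
    {"translation": [0,-0.5,1],"angular": [0,0,0],"grip": 0},
    {"translation": [0,-0.5,1],"angular": [0,0,0],"grip": 0},
    {"translation": [0,-0.5,1],"angular": [0,0,0],"grip": 0},
    {"translation": [0,0,0],"angular": [0,0,0],"grip": 0},
    {"translation": [0,0,0],"angular": [0,0,0],"grip": 0},
  ],
)

```text
clock: 41.6
ee_pos: [0.6134, 0.036, 0.134]
tool_rot: [0.65, 0.76, 0.001, 0.001]
wrist_force: [-1.9, 0.5, -1.1]
gripper_width: -0.002
gripper_force: 0.0
```

```bash
python3 -c "
from h import *
bp()"; python3 flap.py wrist scene side; python3 - <<'E'
from h import *
c=cam("wrist");cv2.imwrite("pics/end.png",c["image"])
P=cloud(c);a=np.radians(9.05);U=np.array([[np.cos(a),np.sin(a)],[-np.sin(a),np.cos(a)]])
B=((P[...,:2]-[.5958,.1736])@U.T)*1000;Z=P[...,2]*1000
k=(abs(B[...,0])<34)&(abs(B[...,1])<45)&(abs(Z-58)<1.8)
A=np.c_[B[k],np.ones(k.sum())];print("lid plane",np.linalg.lstsq(A,Z[k],rcond=None)[0].round(4),k.sum())
E
```

```text
t 41.6 p [0.6134 0.036  0.134 ] yawx 98.9 tilt [ 0.003  -0.0003] f [-1.9  0.5 -1.1] m [ 0.01  0.04 -0.01] w -0.002 0.0
box-frame tcp [  -4.3 -138.7] z 134.0 F box [-1.8  0.8]
wrist front 580 outward [-18.1 -10.1  -2.2] z [63.6 65.4 66.8] w [-14.1  -3.5]
wrist right 1305 outward [-19.2 -11.3  -3.2] z [64.1 65.5 66.9] w [-13.8  15.1]
scene front 68 outward [-18.1  -9.7  -4.3] z [62.  65.7 67.2] w [-10.5  15.6]
scene left 125 outward [-14.5  -6.2  -0.1] z [61.  65.3 67.4] w [-11.5  16.7]
scene right 99 outward [-18.1 -11.4  -3.7] z [61.7 65.5 67.8] w [-11.6  16.7]
side front 57 outward [-17.8 -11.2  -5.5] z [62.7 65.4 66.6] w [-9.5 15.7]
side left 88 outward [-10.9  -2.4   0.7] z [59.3 64.5 66.8] w [-9.6 15. ]
side right 58 outward [-19.5 -14.   -5.7] z [62.7 65.5 67.1] w [-9.  14.7]
lid plane [-6.00000e-04 -0.00000e+00  5.83951e+01] 6920
```

View pics/end.png

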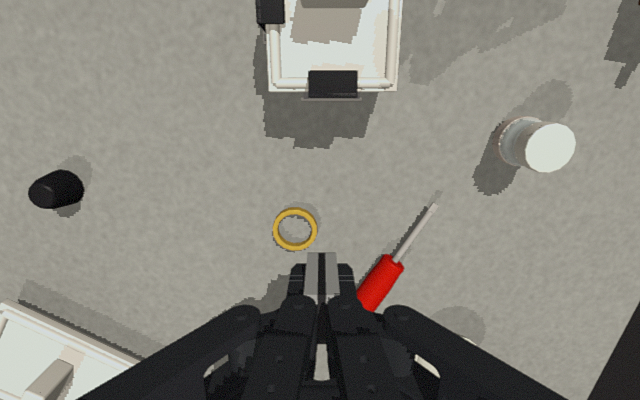

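The wrist view shows the box (top, about (335,45)) with the right flap's lip over the rim at (333,83) and the front one at (270,10); the bystanders are where they were. All three lips sit at z≈65.5 mm, their snapped height, and the lid is level.

```bash
python3 -c "
from cell import arm
print(arm.sign_off())"
```

```text
the job is handed in; nothing more can be done
None
```

The lid is level and fully home, and the front, left and right flaps are snapped down and were each pressed at about 9–10 N. The job was handed in at 41.6 s and the bystanders were left alone; no verdict has come back.

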